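# Make up the drinks kit and the seasoning kit

## Task

Make up the two kits on the brown wooden trays that lie on the hob cover, each thing standing upright and fully down in its own recess: the large lidded jar in the large round recess, the short spice jar in the small round one and the tea pouch in the slot of the long drinks tray; the pepper mill in the large and the tall slim spice jar in the small recess of the short seasoning tray. Leave the two squat pots where they are.

Things in the scene. Friction and masses are not known exactly. Their poses are not given: they have to be found in the camera images.
- lidded_jar_mid (a point): The one large lidded jar: round, 65 mm across and 137 mm tall, brown body with a red lid, about 0.35 kg. The point given is at its centre, half-way up; z axis up when it stands. Grip it round the body, high up but below the lid (the lid is the top 23 mm).
- short_spice_mid (a point): The short spice jar: round, 41 mm across (45 mm at the lip of its cap) and only 64 mm tall, with a white flip cap nearly as wide as the jar. The point given is at its centre, half-way up; z axis up when it stands. Grip its upper half, or the fingertips meet the tray.
- tea_pouch_mid (a point): A stand-up tea pouch, the only flat thing: blue and white, 32 mm thick (its x axis) by 62 mm wide (its y axis) at the foot, 152 mm tall, thinner towards the sealed top, 0.09 kg. The point given is at its centre, half-way up; z axis up when it stands. Grip it across its thickness, well above the middle (105 to 120 mm above its foot).
- pepper_mill_mid (a point): A turned wooden pepper mill, 58 mm across at the foot, with a round knob on top, 150 mm tall, 0.18 kg. The point given is at its centre, half-way up; z axis up when it stands. Grip it by its round head, 49 mm across, 110 to 138 mm above its foot, or it fills the gripper.
- tall_spice_mid (a point): The tall slim spice jar: round, 38 mm across and 90 mm tall, with a purple cap. The point given is at its centre, half-way up; z axis up when it stands. Grip its upper half.
- drinks_tray: The longer brown wooden board (darker than the cover), 112 x 236 x 16 mm, fixed flat on the hob cover, whose top, z = 0.070, carries the stock too. Origin: centre of its underside; y along it, z up. Recesses on its y axis (x = 0), 10 mm deep, floors 6 mm over the underside: large round, 84 mm across, y = -0.066; small round, 62 mm, y = +0.015; slot, 86 mm along x by 54 along y, y = +0.081.
- seasoning_tray: The shorter brown wooden board (darker than the cover), 112 x 174 x 16 mm, also fixed flat on the hob cover. Origin: centre of its underside; y along it, z up. Two round recesses on its y axis (x = 0), 10 mm deep, floors 6 mm over the underside: large, 84 mm across, y = -0.035; small, 62 mm across, y = +0.046.
- squat_pot_mid (a point): Not part of the kits: a squat wide-lidded pot, 55 mm across and 71 mm tall, yellowish with a cream lid, standing among the stock. The point given is at its centre, half-way up; z axis up when it stands. 
- other_pot_mid (a point): Not part of the kits: a second squat pot of the same size, green with a cream lid, standing behind the left end of the trays. The point given is at its centre, half-way up; z axis up when it stands. 

How it is judged (in metres and radians):
At the end, for the whole second after the job is handed in: Each of the five things stands in its own recess as the goal says: within 15 mm of the recess centre along both tray axes, within 5 mm of standing on its floor, upright within 0.12 rad, released, slower than 20 mm/s; both squat pots upright within 0.15 rad (x of lidded_jar_mid in the frame of drinks_tray between -0.015 and 0.015 m and y of lidded_jar_mid in the frame of drinks_tray between -0.081 and -0.051 m and z of lidded_jar_mid in the frame of drinks_tray between 0.0695 and 0.0795 m and angle between each of lidded_jar_mid, short_spice_mid, tea_pouch_mid, pepper_mill_mid, tall_spice_mid's own z axis and vertical below 0.12 rad and linear speed of each of lidded_jar, short_spice, tea_pouch, pepper_mill, tall_spice below 0.02 m/s and x of short_spice_mid in the frame of drinks_tray between -0.015 and 0.015 m and y of short_spice_mid in the frame of drinks_tray between 0 and 0.03 m and z of short_spice_mid in the frame of drinks_tray between 0.033 and 0.043 m and x of tea_pouch_mid in the frame of drinks_tray between -0.015 and 0.015 m and y of tea_pouch_mid in the frame of drinks_tray between 0.066 and 0.096 m and z of tea_pouch_mid in the frame of drinks_tray between 0.077 and 0.087 m and x of pepper_mill_mid in the frame of seasoning_tray between -0.015 and 0.015 m and y of pepper_mill_mid in the frame of seasoning_tray between -0.05 and -0.02 m and z of pepper_mill_mid in the frame of seasoning_tray between 0.076 and 0.086 m and x of tall_spice_mid in the frame of seasoning_tray between -0.015 and 0.015 m and y of tall_spice_mid in the frame of seasoning_tray between 0.031 and 0.061 m and z of tall_spice_mid in the frame of seasoning_tray between 0.046 and 0.056 m and angle between each of squat_pot_mid, other_pot_mid's own z axis and vertical below 0.15 rad); the robot touches nothing.
It fails at once if a squat pot that is no part of the kits is shifted by more than 3 cm (distance of any of squat_pot_mid, other_pot_mid from where it was at the start of the episode above 0.03 m).
It also fails if it takes over 131 s, if anything falls off the work surface, if the arm or the gripper's body presses on something with over 40 N, if the wrist force passes 120 N, or if a joint passes its speed limit or range.

## Robot

A 6-joint arm with a two-finger parallel gripper is mounted at the origin on a cart in front of the work surface, level with it; the furniture and walls round the work are solid. World frame = base frame: x ahead of the robot, y to its left, z up, the work surface at z = 0. Lengths are in m, angles in degrees, forces in N, time in s.
With the tool pointing down it reaches from about 0.4 to 0.925 m from the base axis. Payload 12.5 kg.
Tool frame: the origin (TCP) lies at the very end of the fingers, on their centre line; the grasp point (between the pads) lies r.pinch_z behind it (r.pinch_z is the distance from the TCP to the grasp point, in m); y points along the fingers, x is the direction in which the jaws open and shut, and the axes are right-handed (so a half turn about y gives the same grasp; the last joint's range is limited). The gripper opens to 95 mm and grips with 3 to 60 N. Pads are 20 mm wide; open, the fingers measure 119 mm over their backs; the gripper's body (75 mm by 180 mm) begins 59 mm behind the grasp point.
Start: joints at [64.996, 28.126, 89.318, -0, 62.55, -6.05], TCP at [0.203, 0.591, 0.215] pointing down, gripper open.
Joint ranges: [-177.58, 177.58], [-47.91, 125.51], [2.72, 160], [-65.01, 245.01], [3.68, 167.84], [-153.87, 153.87]. Speed limits (degrees/s): [127.2, 127.2, 159.86, 180, 180, 180].

## Interface

Orientations are given as a 3x3 rotation matrix whose columns are the frame's x, y, z axes.
In Python, from cell import readout, read_camera, camera_model, r gives the robot as it stands.
- The arm moves only by the tool arm_command, never from a script. Its argument "increments" is a list of rows, each an object with "dp": the shift along the world's x, y, z normalised to -1 to 1, where 1 is 0.4 m, a list of three; "turn": the turn, a rotation vector about the world's x, y, z normalised to -1 to 1, where 1 is 0.5 rad, a list of three; "jaw": the gripper command: -1 is shut, 1 is fully open, values between are in proportion. A call has exactly 10 rows; each row is the pose to reach, as a shift and turn from the pose commanded when the call began; what a row does not reach only later rows make up. A row lasts 1/10 s, in which the tool goes at most 50 mm and 8.59 degrees, less where a joint would pass 70% of its speed; a pose out of reach is approached as far as the arm can. A call with a number of a shift or a turn outside -1 to 1 is refused whole. A call with a gripper value outside its range is refused whole. The fingers move at their own pace and stop on an object; the grip force is fixed at half the most. Time passes only in rows, so rows that repeat a pose let the fingers close, or fill a call up. It gives the time, the measured TCP pose, the force and the opening at its end, in the units of the state.
- readout.observe(): the state, without advancing time (a new reading comes with each control period).
- read_camera(name): name is "scene" or "top"; returns the picture (400x640x3 uint8, red, green, blue); there is no depth.
- camera_model(name): a dict with "intrinsics" (3x3 intrinsics, pixels), "R" (3x3) and "t" (3): a world point X has camera coordinates R X + t. Camera axes: x right, y down, z forward; pixel columns grow to the right and rows downward; lengths in m; the calibration is good to about 2 mm. A picture is of the moment at which its call begins. camera_model takes no time and is no camera call.
- r.job_done(): hands the job in, once; it reports no verdict.
The state is a dict: "t": time; "joint_positions": joint angles; "dq": joint speeds; "tau": joint torques, N m; "tool_pos": TCP position; "tool_rot": TCP orientation; "wrist_force": force on the tool from outside, world axes, zero at the start; "wrist_torque": the same for the moment, N m; "width": finger opening in m.
Only numpy, scipy, OpenCV 4.12 (cv2) and the standard library are available. Lean on these libraries where they do the work, as an engineer would, in place of code of your own. Each camera call takes 0.05 s, during which the arm holds its last target.

## Working session

There is one attempt and no reset: what is moved stays moved. The work goes in short steps, Python scripts to look and compute and a tool call to move; the robot and the scene stay as the last step left them, time stands still between calls to the robot, and variables do not carry over. Pictures are saved under pics/ and viewed, and the job is handed in when it is done.

Besides the shell and the picture viewer there is one more tool, called after "Request:" by a JSON object that holds its "op" and its "data", one argument or row to a line. arm_command: Moves the arm, as the interface text tells. Its arguments: {"type":"object","properties":{"increments":{"type":"array"}},"required":["increments"]}

```bash
mkdir -p pics
python3 - <<'E'
from cell import readout, read_camera, camera_model, r
import cv2
for n in("scene","top"):
    im=read_camera(n); cv2.imwrite(f"pics/{n}0.png",im[:,:,::-1]); m=camera_model(n); print(n,m)
s=readout.observe(); print(s, r.pinch_z)
E
```

```text
scene {'intrinsics': array([[461.12279035,   0.        , 311.73808457],
       [  0.        , 461.12279035, 194.41651669],
       [  0.        ,   0.        ,   1.        ]]), 'R': array([[ 0.58664397, -0.80953679, -0.02233902],
       [-0.3267058 , -0.21133242, -0.92119592],
       [ 0.74102103,  0.54771232, -0.38845726]]), 't': array([-0.30356007,  0.29988433,  0.89535395])}
top {'intrinsics': array([[390.29534624,   0.        , 317.75758917],
       [  0.        , 390.29534624, 208.03055057],
       [  0.        ,   0.        ,   1.        ]]), 'R': array([[ 0.49136537, -0.87094782, -0.0031567 ],
       [-0.84552863, -0.47614893, -0.24158543],
       [ 0.20890525,  0.12137579, -0.97037442]]), 't': array([-0.24966119,  0.46684778,  1.0624536 ])}
{'t': 0.1, 'joint_positions': array([ 6.49973835e+01,  2.81612755e+01,  8.93474956e+01,  1.18052584e-03,
        6.25494771e+01, -6.05057417e+00]), 'dq': array([ 0.0408085 , -0.0221039 , -0.03778781,  0.03293721, -0.05672487,
        0.01149946]), 'tau': array([ 2.11444880e-03, -6.13618255e+01, -2.58600748e+01,  6.93652011e-02,
        4.69973939e-02, -3.06748086e-05]), 'tool_pos': array([0.20286614, 0.59092515, 0.2141087 ]), 'tool_rot': array([[ 3.24785390e-01, -4.46255808e-04, -9.45787635e-01],
       [ 9.45787202e-01, -9.13624629e-04,  3.24785672e-01],
       [-1.00903237e-03, -9.99999483e-01,  1.25331101e-04]]), 'wrist_force': array([-0.54770887, -0.36404893, -0.12572761]), 'wrist_torque': array([ 0.00550269, -0.05471252, -0.06028817]), 'width': 0.09467076338564195} 0.0188
```

View pics/scene0.png

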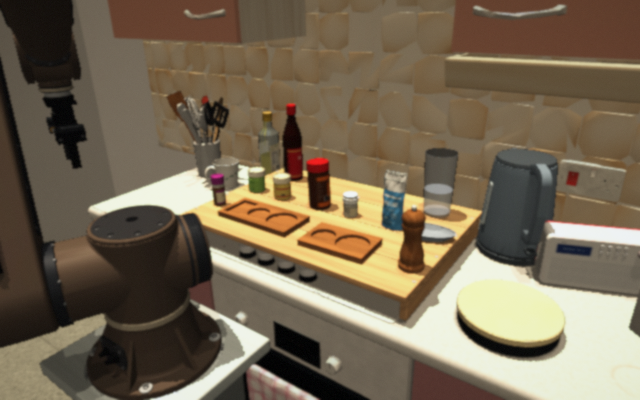

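View pics/top0.png

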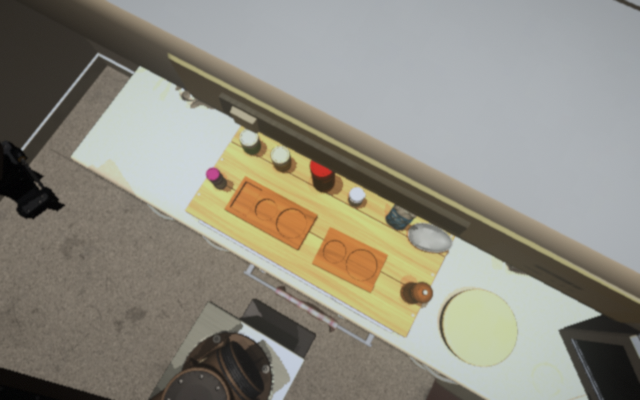

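The trays, five items and two pots are visible in both views: drinks tray on the left, seasoning tray on the right. I'll zoom in next to get exact pixels.

Run:
```python
import cv2
a=cv2.imread("pics/scene0.png")[140:290,190:490]; cv2.imwrite("pics/scene0z.png",cv2.resize(a,(800,400),interpolation=cv2.INTER_CUBIC))
a=cv2.imread("pics/top0.png")[110:340,170:470]; cv2.imwrite("pics/top0z.png",cv2.resize(a,(780,598),interpolation=cv2.INTER_CUBIC))
```

```text
(no output)
```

View pics/scene0z.png

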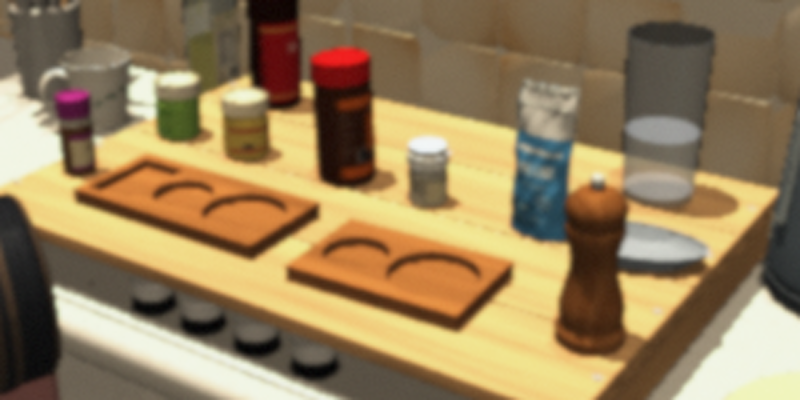

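View pics/top0z.png

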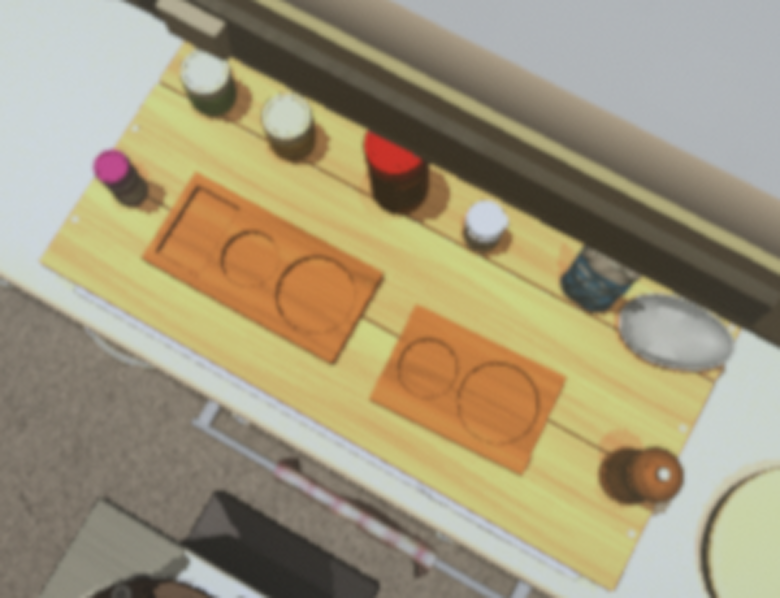

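```bash
cat > h.py <<'E'
import numpy as np, cv2
from cell import readout, read_camera, camera_model, r
M={n:camera_model(n) for n in("scene","top")}
def ray(n,u,v):
    m=M[n]; C=-m["R"].T@m["t"]; d=m["R"].T@np.linalg.solve(m["intrinsics"],[u,v,1.]); return C,d/np.linalg.norm(d)
def onz(n,u,v,z):
    C,d=ray(n,u,v); return C+d*(z-C[2])/d[2]
def tri(a,b):
    C1,d1=ray("scene",*a);C2,d2=ray("top",*b)
    A=np.c_[d1,-d2]; s=np.linalg.lstsq(A,C2-C1,rcond=None)[0]
    p,q=C1+s[0]*d1,C2+s[1]*d2; return (p+q)/2,np.linalg.norm(p-q)
def proj(n,X):
    m=M[n]; c=m["R"]@np.asarray(X,float)+m["t"]; p=m["intrinsics"]@c; return p[:2]/p[2]
E
python3 - <<'E'
from h import *
for n in M: print(n,"C",-M[n]["R"].T@M[n]["t"])
t=cv2.imread("pics/top0.png"); s=cv2.imread("pics/scene0.png")
np.set_printoptions(precision=4,suppress=True)
# trays
for nm,im in(("top",t),("scene",s)):
    hsv=cv2.cvtColor(im,cv2.COLOR_BGR2HSV)
    px={"top":[(250,225),(350,258),(200,225)],"scene":[(235,212),(340,250),(230,225)]}[nm]
    for p in px: print(nm,p,hsv[p[1],p[0]])
    S={"top":lambda u,v:(170+u/2.6,110+v/2.6),"scene":lambda u,v:(190+u/2.667,140+v/2.667)}[nm]
T=lambda u,v:(170+u/2.6,110+v/2.6); Sc=lambda u,v:(190+u/2.667,140+v/2.667)
for name,c in(("drinks",[(197,174),(383,273),(334,360),(145,258)]),("seas",[(418,305),(565,377),(524,470),(372,398)])):
    P=[onz("top",*T(*q),.086) for q in c]; print(name,*P, "sides",[np.linalg.norm(P[i]-P[(i+1)%4]) for i in range(4)])
for name,a,b,z in(("tall",(72,98),(112,166),.16),("green",(180,80),(206,73),.141),("yell",(246,98),(287,116),.141),("jar",(341,58),(392,150),.207),("short",(429,146),(487,221),.134),("mill",(598,178),(666,475),.22)):
    p,e=tri(Sc(*a),T(*b)); print(name,"tri",p,e,"top@z",onz("top",*T(*b),z),"scene@z",onz("scene",*Sc(*a),z))
E
```

```text
scene C [-0.38742048 -0.67276415  0.61727773]
top C [ 0.29545589 -0.12410894  1.14297331]
top (250, 225) [ 27 101 195]
top (350, 258) [ 14 169 193]
top (200, 225) [ 64  10 209]
scene (235, 212) [ 14 179 216]
scene (340, 250) [ 14 180 227]
scene (230, 225) [ 24 111 242]
drinks [0.5019 0.2317 0.086 ] [ 0.505  -0.0006  0.086 ] [ 0.3985 -0.0019  0.086 ] [0.394  0.2301 0.086 ] sides [np.float64(0.23232638040942852), np.float64(0.10652091425325834), np.float64(0.23199818630161534), np.float64(0.10789533529601578)]
seas [ 0.4929 -0.0501  0.086 ] [ 0.5013 -0.2204  0.086 ] [ 0.3962 -0.2271  0.086 ] [ 0.3836 -0.0561  0.086 ] sides [np.float64(0.17056866223450232), np.float64(0.10531510883026207), np.float64(0.17149084641828755), np.float64(0.10947336219660858)]
tall tri [0.4539 0.2888 0.1538] 0.0023203216250692296 top@z [0.4521 0.287  0.16  ] scene@z [0.443  0.2746 0.16  ]
green tri [0.5955 0.2643 0.136 ] 0.006324473685466528 top@z [0.592  0.2648 0.141 ] scene@z [0.5866 0.2516 0.141 ]
yell tri [0.596  0.1648 0.1335] 0.004747918365887237 top@z [0.5923 0.1645 0.141 ] scene@z [0.5821 0.15   0.141 ]
jar tri [0.596  0.0354 0.2039] 0.008184944798994006 top@z [0.5925 0.0381 0.207 ] scene@z [0.5916 0.0273 0.207 ]
short tri [ 0.5986 -0.0737  0.129 ] 0.003036175781171445 top@z [ 0.5962 -0.0727  0.134 ] scene@z [ 0.5897 -0.0809  0.134 ]
mill tri [ 0.4416 -0.3258  0.2161] 0.0020667929871060536 top@z [ 0.4415 -0.3259  0.22  ] scene@z [ 0.4324 -0.3286  0.22  ]
```

Run:
```python
from h import *
np.set_printoptions(precision=4,suppress=True)
t=cv2.imread("pics/top0.png"); s=cv2.imread("pics/scene0.png")
for nm,im,roi in(("top",t,(190,170,400,300)),("scene",s,(215,190,385,265))):
    hsv=cv2.cvtColor(im,cv2.COLOR_BGR2HSV)
    m=((hsv[...,0]<=19)&(hsv[...,0]>=5)&(hsv[...,1]>138)).astype(np.uint8)*255
    k=np.zeros_like(m);k[roi[1]:roi[3],roi[0]:roi[2]]=255; m&=k
    cv2.imwrite(f"pics/mask_{nm}.png",m[140:320,180:420])
    cs,_=cv2.findContours(m,cv2.RETR_EXTERNAL,cv2.CHAIN_APPROX_NONE)
    for c in cs:
        if cv2.contourArea(c)<800: continue
        P=np.array([onz(nm,*q[0],.086)[:2] for q in c])*1000
        print(nm,len(P),cv2.minAreaRect(P.astype(np.float32)),P.mean(0))
# hood edges
for q in((300,240),(465,225),(170,55),(465,232),(235,125),(258,122)): print("hoodpx",q,[onz("top",*q,z) for z in(.4,.6,.8)])
```

```text
top 185 ((442.5250244140625, -135.89305114746094), (111.56759643554688, 175.67767333984375), 2.992581605911255) [ 441.7855 -136.5542]
top 209 ((449.091796875, 116.71114349365234), (112.12262725830078, 237.50021362304688), 0.4773804247379303) [449.0037 114.5758]
scene 184 ((430.2493591308594, -146.278076171875), (136.97732543945312, 188.98622131347656), 2.995931386947632) [ 428.695  -148.4017]
scene 212 ((439.3257141113281, 134.38380432128906), (320.478271484375, 135.96255493164062), 89.43718719482422) [436.7601 117.9945]
hoodpx (300, 240) [array([ 0.3835, -0.0326,  0.4   ]), array([ 0.3598, -0.0572,  0.6   ]), array([ 0.3361, -0.0818,  0.8   ])]
hoodpx (465, 225) [array([ 0.5659, -0.2965,  0.4   ]), array([ 0.4931, -0.2501,  0.6   ]), array([ 0.4203, -0.2037,  0.8   ])]
hoodpx (170, 55) [array([0.5966, 0.4178, 0.4   ]), array([0.5155, 0.2719, 0.6   ]), array([0.4345, 0.126 , 0.8   ])]
hoodpx (465, 232) [array([ 0.5533, -0.3022,  0.4   ]), array([ 0.4839, -0.2543,  0.6   ]), array([ 0.4145, -0.2063,  0.8   ])]
hoodpx (235, 125) [array([0.5257, 0.2055, 0.4   ]), array([0.4637, 0.1167, 0.6   ]), array([0.4017, 0.028 , 0.8   ])]
hoodpx (258, 122) [array([0.5549, 0.1674, 0.4   ]), array([0.485 , 0.0889, 0.6   ]), array([0.4152, 0.0105, 0.8   ])]
```

Run:
```python
import cv2
a=cv2.imread("pics/top0.png")[60:260,180:480]; cv2.imwrite("pics/topB.png",cv2.resize(cv2.convertScaleAbs(a,alpha=1.6,beta=20),(800,533),interpolation=cv2.INTER_CUBIC))
a=cv2.imread("pics/top0.png")[180:250,360:470]; cv2.imwrite("pics/topC.png",cv2.resize(cv2.convertScaleAbs(a,alpha=1.6,beta=20),(800,509),interpolation=cv2.INTER_CUBIC))
a=cv2.imread("pics/scene0.png")[160:240,340:460]; cv2.imwrite("pics/sceneC.png",cv2.resize(a,(800,533),interpolation=cv2.INTER_CUBIC))
```

```text
(no output)
```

View pics/topB.png

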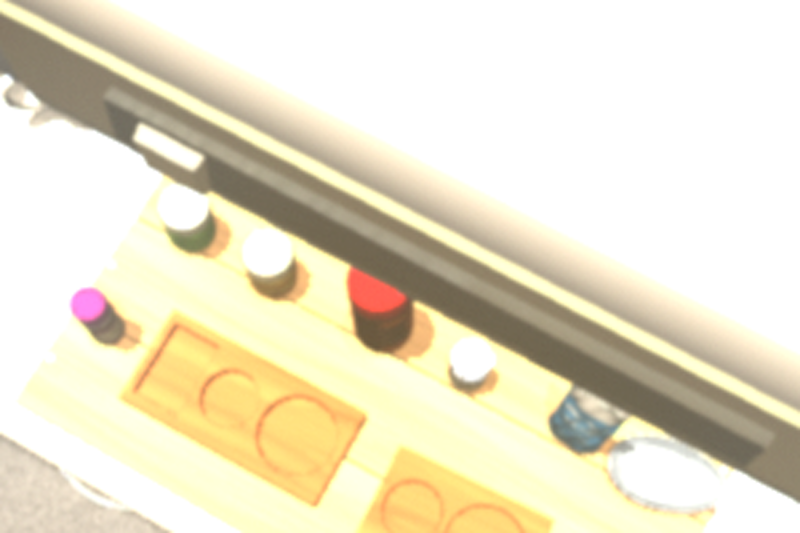

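View pics/topC.png

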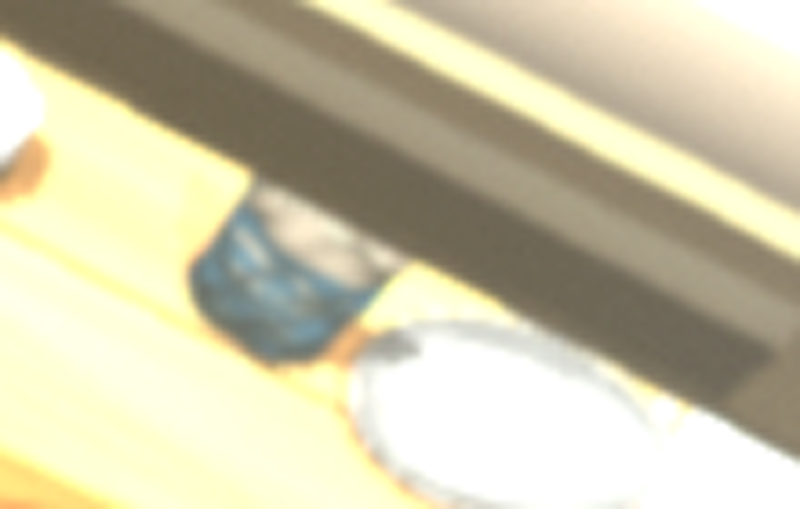

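View pics/sceneC.png

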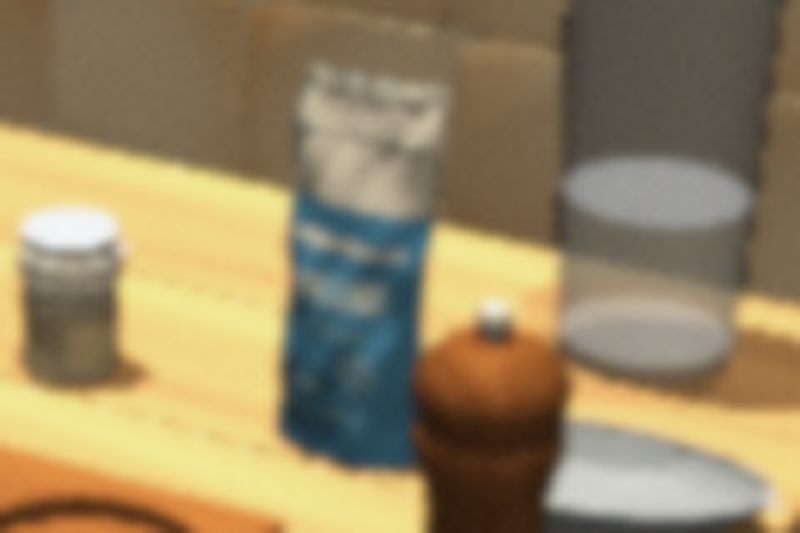

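Run:
```python
from h import *
np.set_printoptions(precision=3,suppress=True)
for q in((237,125),(350,177),(467,235),(170,57)):
  for z in(.3,.4,.5,.6,.7,.8): X=onz("top",*q,z); print(q,X,proj("scene",X))
T=lambda u,v:(170+u/2.6,110+v/2.6); Sc=lambda u,v:(190+u/2.667,140+v/2.667)
for nm,q in(("dl",(316,294)),("ds",(250,259)),("sl",(498,403)),("ss",(429,367))): print(nm,onz("top",*T(*q),.086))
for q in((183,40),(42,262),(735,330),(617,588)): print("cover",onz("top",*T(*q),.07))
# pouch: foot corners
S=lambda u,v:(340+u/6.667,160+v/6.667); U=lambda u,v:(360+u/7.273,180+v/7.273)
for q in((282,438),(325,465),(415,467)): print("pf scene",onz("scene",*S(*q),.07))
for q in((190,280),(265,360),(300,362),(375,300)): print("pf top",onz("top",*U(*q),.07))
for q in((310,65),(450,85)): print("ptop scene",onz("scene",*S(*q),.222))
for q in((20,370),(70,385),(120,372)):print("short foot",onz("scene",*S(*q),.07))
for q in((565,360),(645,380),(730,365),(565,190),(750,195)):print("glass",onz("scene",*S(*q),.07 if q[1]>300 else .0))
```

```text
(237, 125) [0.559 0.246 0.3  ] [248.789 121.119]
(237, 125) [0.528 0.202 0.4  ] [249.976  89.064]
(237, 125) [0.496 0.158 0.5  ] [251.339  52.235]
(237, 125) [0.465 0.114 0.6  ] [252.921   9.48 ]
(237, 125) [0.434 0.07  0.7  ] [254.781 -40.757]
(237, 125) [0.403 0.026 0.8  ] [ 256.997 -100.626]
(350, 177) [ 0.576 -0.047  0.3  ] [337.354 133.929]
(350, 177) [ 0.543 -0.056  0.4  ] [332.986  97.3  ]
(350, 177) [ 0.509 -0.065  0.5  ] [328.044  55.856]
(350, 177) [ 0.476 -0.074  0.6  ] [322.407   8.583]
(350, 177) [ 0.443 -0.083  0.7  ] [315.917 -45.843]
(350, 177) [ 0.41  -0.093  0.8  ] [ 308.365 -109.178]
(467, 235) [ 0.584 -0.333  0.3  ] [446.898 150.973]
(467, 235) [ 0.55  -0.308  0.4  ] [433.94  108.129]
(467, 235) [ 0.516 -0.283  0.5  ] [419.568  60.607]
(467, 235) [ 0.481 -0.258  0.6  ] [403.536   7.598]
(467, 235) [ 0.447 -0.234  0.7  ] [385.538 -51.909]
(467, 235) [ 0.413 -0.209  0.8  ] [ 365.192 -119.185]
(170, 57) [0.632 0.488 0.3  ] [210.077 107.299]
(170, 57) [0.592 0.415 0.4  ] [213.092  79.7  ]
(170, 57) [0.552 0.342 0.5  ] [216.609  47.499]
(170, 57) [0.513 0.27  0.6  ] [220.765   9.441]
(170, 57) [0.473 0.197 0.7  ] [225.754 -36.231]
(170, 57) [0.433 0.125 0.8  ] [231.851 -92.056]
dl [0.45  0.05  0.086]
ds [0.448 0.131 0.086]
sl [ 0.443 -0.172  0.086]
ss [ 0.441 -0.092  0.086]
cover [0.635 0.337 0.07 ]
cover [0.337 0.331 0.07 ]
cover [ 0.638 -0.357  0.07 ]
cover [ 0.34  -0.364  0.07 ]
pf scene [ 0.587 -0.18   0.07 ]
pf scene [ 0.575 -0.204  0.07 ]
pf scene [ 0.593 -0.233  0.07 ]
pf top [ 0.594 -0.172  0.07 ]
pf top [ 0.58  -0.212  0.07 ]
pf top [ 0.586 -0.224  0.07 ]
pf top [ 0.622 -0.238  0.07 ]
ptop scene [ 0.597 -0.18   0.222]
ptop scene [ 0.605 -0.233  0.222]
short foot [ 0.583 -0.061  0.07 ]
short foot [ 0.582 -0.085  0.07 ]
short foot [ 0.603 -0.096  0.07 ]
glass [ 0.713 -0.243  0.07 ]
glass [ 0.713 -0.277  0.07 ]
glass [ 0.745 -0.3    0.07 ]
glass [ 1.049 -0.104  0.   ]
glass [ 1.094 -0.187  0.   ]
```

Request:
{"op": "arm_command", "data": {
  "increments": [
    {"dp": [0.05,-0.083,0.01],"turn": [0,0,-0.2],"jaw": 1},
    {"dp": [0.1,-0.166,0.02],"turn": [0,0,-0.4],"jaw": 1},
    {"dp": [0.15,-0.249,0.03],"turn": [0,0,-0.6],"jaw": 1},
    {"dp": [0.2,-0.332,0.04],"turn": [0,0,-0.8],"jaw": 1},
    {"dp": [0.25,-0.415,0.05],"turn": [0,0,-1],"jaw": 1},
    {"dp": [0.3,-0.5,0.06],"turn": [0,0,-1],"jaw": 1},
    {"dp": [0.35,-0.58,0.07],"turn": [0,0,-1],"jaw": 1},
    {"dp": [0.4,-0.66,0.08],"turn": [0,0,-1],"jaw": 1},
    {"dp": [0.45,-0.75,0.09],"turn": [0,0,-1],"jaw": 1},
    {"dp": [0.5,-0.83,0.09],"turn": [0,0,-1],"jaw": 1}
  ]
}}

```text
t: 1.1
tool_pos: [0.4035, 0.2575, 0.251]
tool_rot: [[0.738, 0.0, -0.674], [0.674, 0.0, 0.738], [0.0, -1.0, -0.0]]
wrist_force: [0.4, 1.1, 0.5]
width: 0.0952
```

Request:
{"op": "arm_command", "data": {
  "increments": [
    {"dp": [0.05,-0.083,0],"turn": [0,0,-0.2],"jaw": 1},
    {"dp": [0.1,-0.166,0],"turn": [0,0,-0.4],"jaw": 1},
    {"dp": [0.15,-0.249,0],"turn": [0,0,-0.6],"jaw": 1},
    {"dp": [0.2,-0.332,0],"turn": [0,0,-0.8],"jaw": 1},
    {"dp": [0.25,-0.415,0],"turn": [0,0,-1],"jaw": 1},
    {"dp": [0.3,-0.5,0],"turn": [0,0,-1],"jaw": 1},
    {"dp": [0.35,-0.58,0],"turn": [0,0,-1],"jaw": 1},
    {"dp": [0.4,-0.66,0],"turn": [0,0,-1],"jaw": 1},
    {"dp": [0.45,-0.75,0],"turn": [0,0,-1],"jaw": 1},
    {"dp": [0.484,-0.826,0],"turn": [0,0,-1],"jaw": 1}
  ]
}}

```text
t: 2.1
tool_pos: [0.5974, -0.0732, 0.2502]
tool_rot: [[0.971, -0.0, -0.237], [0.237, 0.0, 0.971], [-0.0, -1.0, 0.0]]
wrist_force: [-0.4, -0.1, -0.7]
width: 0.0954
```

Request:
{"op": "arm_command", "data": {
  "increments": [
    {"dp": [0,0,0],"turn": [0,0,-0.24],"jaw": 1},
    {"dp": [0,0,0],"turn": [0,0,-0.48],"jaw": 1},
    {"dp": [0,0,0],"turn": [0,0,-0.48],"jaw": 1},
    {"dp": [0,0,0],"turn": [0,0,-0.48],"jaw": 1},
    {"dp": [0,0,-0.05],"turn": [0,0,-0.48],"jaw": 1},
    {"dp": [0,0,-0.1],"turn": [0,0,-0.48],"jaw": 1},
    {"dp": [0,0,-0.15],"turn": [0,0,-0.48],"jaw": 1},
    {"dp": [0,0,-0.2],"turn": [0,0,-0.48],"jaw": 1},
    {"dp": [0,0,-0.2],"turn": [0,0,-0.48],"jaw": 1},
    {"dp": [0,0,-0.2],"turn": [0,0,-0.48],"jaw": 1}
  ]
}}

```text
t: 3.1
tool_pos: [0.5967, -0.0711, 0.1711]
tool_rot: [[1.0, 0.0, -0.002], [0.002, -0.0, 1.0], [0.0, -1.0, -0.0]]
wrist_force: [-0.5, 0.4, -0.2]
width: 0.095
```

```bash
cat > look.py <<'E'
import sys
from h import *
k=sys.argv[1]
roi={"scene":(int(sys.argv[2]),int(sys.argv[3]),200,150),"top":(int(sys.argv[4]),int(sys.argv[5]),200,150)}
o=[]
for n in("scene","top"):
    im=read_camera(n)[:,:,::-1]; cv2.imwrite(f"pics/{n}{k}.png",im)
    x,y,w,h=roi[n]; o.append(cv2.resize(im[y:y+h,x:x+w],(400,300),interpolation=cv2.INTER_CUBIC))
cv2.imwrite(f"pics/both{k}.png",np.hstack(o))
s=readout.observe(); print(s["t"],s["tool_pos"],s["wrist_force"],s["width"])
E
python3 look.py 1 250 100 270 130
```

```text
3.2 [ 0.59707878 -0.07123694  0.17184612] [-0.20674063  0.72415603 -0.40516501] 0.09484559895715124
```

View pics/both1.png

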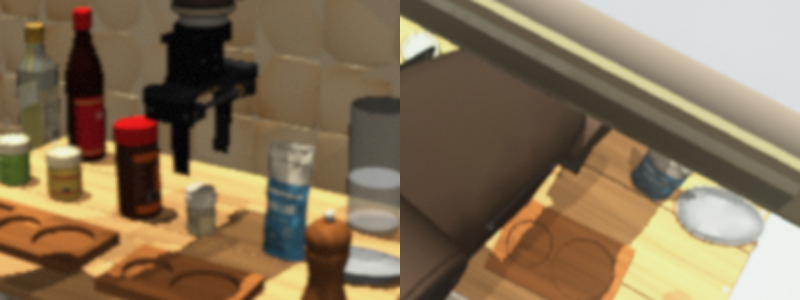

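Both views show the open gripper squarely above the short jar (scene ~350,200). I'll descend and close.

Request:
{"op": "arm_command", "data": {
  "increments": [
    {"dp": [0,-0.004,-0.07],"turn": [0,0,0],"jaw": 1},
    {"dp": [0,-0.004,-0.14],"turn": [0,0,0],"jaw": 1},
    {"dp": [0,-0.004,-0.19],"turn": [0,0,0],"jaw": 1},
    {"dp": [0,-0.004,-0.19],"turn": [0,0,0],"jaw": 1},
    {"dp": [0,-0.004,-0.19],"turn": [0,0,0],"jaw": -1},
    {"dp": [0,-0.004,-0.19],"turn": [0,0,0],"jaw": -1},
    {"dp": [0,-0.004,-0.19],"turn": [0,0,0],"jaw": -1},
    {"dp": [0,-0.004,-0.19],"turn": [0,0,0],"jaw": -1},
    {"dp": [0,-0.004,-0.19],"turn": [0,0,0],"jaw": -1},
    {"dp": [0,-0.004,-0.19],"turn": [0,0,0],"jaw": -1}
  ]
}}

```text
t: 4.2
tool_pos: [0.5966, -0.0729, 0.0949]
tool_rot: [[1.0, 0.0, 0.0], [-0.0, -0.0, 1.0], [0.0, -1.0, -0.0]]
wrist_force: [0.4, -0.2, 0.5]
width: 0.0527
```

Request:
{"op": "arm_command", "data": {
  "increments": [
    {"dp": [0,0,0],"turn": [0,0,0],"jaw": -1},
    {"dp": [0,0,0],"turn": [0,0,0],"jaw": -1},
    {"dp": [0,0,0],"turn": [0,0,0],"jaw": -1},
    {"dp": [0,0,0],"turn": [0,0,0],"jaw": -1},
    {"dp": [0,0,0.04],"turn": [0,0,0],"jaw": -1},
    {"dp": [0,0,0.11],"turn": [0,0,0],"jaw": -1},
    {"dp": [0,0,0.19],"turn": [0,0,0],"jaw": -1},
    {"dp": [0,0,0.27],"turn": [0,0,0],"jaw": -1},
    {"dp": [0,0,0.33],"turn": [0,0,0],"jaw": -1},
    {"dp": [0,0,0.375],"turn": [0,0,0],"jaw": -1}
  ]
}}

```text
t: 5.2
tool_pos: [0.5967, -0.0729, 0.2464]
tool_rot: [[1.0, 0.001, -0.0], [0.0, -0.0, 1.0], [0.001, -1.0, -0.0]]
wrist_force: [-0.3, -0.2, -0.9]
width: 0.0408
```

```bash
python3 look.py 2 250 80 270 130
```

```text
5.3 [ 0.59724712 -0.07300031  0.24682262] [-0.48129539  0.27198152 -1.4226409 ] 0.04068321376640617
```

View pics/both2.png

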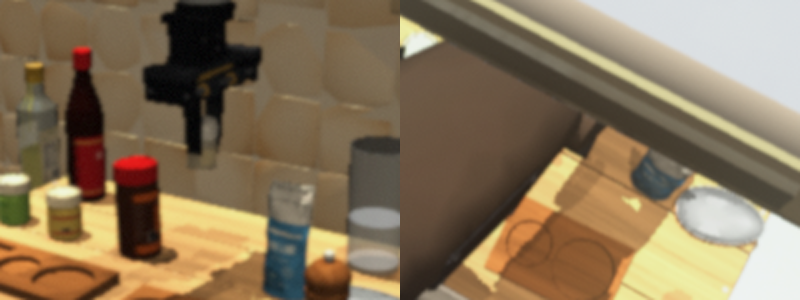

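Short jar is held (width 41 mm). On to its recess.

Request:
{"op": "arm_command", "data": {
  "increments": [
    {"dp": [-0.025,0.03,0],"turn": [0,0,0],"jaw": -1},
    {"dp": [-0.07,0.09,0],"turn": [0,0,0],"jaw": -1},
    {"dp": [-0.12,0.165,0],"turn": [0,0,0],"jaw": -1},
    {"dp": [-0.18,0.25,0],"turn": [0,0,0],"jaw": -1},
    {"dp": [-0.24,0.33,0],"turn": [0,0,0],"jaw": -1},
    {"dp": [-0.29,0.4,0],"turn": [0,0,0],"jaw": -1},
    {"dp": [-0.33,0.46,0],"turn": [0,0,0],"jaw": -1},
    {"dp": [-0.36,0.495,-0.04],"turn": [0,0,0],"jaw": -1},
    {"dp": [-0.371,0.511,-0.11],"turn": [0,0,0],"jaw": -1},
    {"dp": [-0.371,0.511,-0.19],"turn": [0,0,0],"jaw": -1}
  ]
}}

```text
t: 6.3
tool_pos: [0.4462, 0.1327, 0.1674]
tool_rot: [[1.0, -0.0, -0.002], [0.002, 0.0, 1.0], [-0.0, -1.0, 0.0]]
wrist_force: [-0.1, 0.6, -1.3]
width: 0.0406
```

```bash
python3 look.py 3 150 100 190 130
```

```text
6.4 [0.44502855 0.13173393 0.16507299] [-0.61168873  0.61512749 -0.14301043] 0.04082844635134581
```

View pics/both3.png

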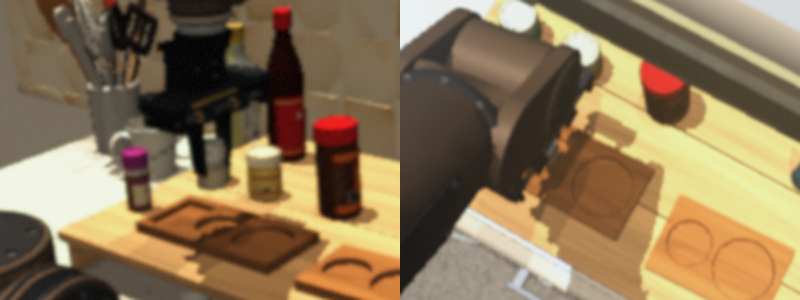

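Request:
{"op": "arm_command", "data": {
  "increments": [
    {"dp": [0.005,0,-0.03],"turn": [0,0,0],"jaw": -1},
    {"dp": [0.008,0,-0.06],"turn": [0,0,0],"jaw": -1},
    {"dp": [0.008,0,-0.09],"turn": [0,0,0],"jaw": -1},
    {"dp": [0.008,0,-0.12],"turn": [0,0,0],"jaw": -1},
    {"dp": [0.008,0,-0.14],"turn": [0,0,0],"jaw": -1},
    {"dp": [0.008,0,-0.15],"turn": [0,0,0],"jaw": -1},
    {"dp": [0.008,0,-0.155],"turn": [0,0,0],"jaw": -1},
    {"dp": [0.008,0,-0.155],"turn": [0,0,0],"jaw": -1},
    {"dp": [0.008,0,-0.155],"turn": [0,0,0],"jaw": -1},
    {"dp": [0.008,0,-0.155],"turn": [0,0,0],"jaw": -1}
  ]
}}

```text
t: 7.4
tool_pos: [0.4516, 0.1316, 0.107]
tool_rot: [[1.0, 0.001, -0.0], [0.0, 0.0, 1.0], [0.001, -1.0, 0.0]]
wrist_force: [-1.2, -0.4, -1.9]
width: 0.0404
```

Request:
{"op": "arm_command", "data": {
  "increments": [
    {"dp": [-0.008,0,-0.005],"turn": [0,0,0],"jaw": -1},
    {"dp": [-0.008,0,-0.012],"turn": [0,0,0],"jaw": -1},
    {"dp": [-0.008,0,-0.014],"turn": [0,0,0],"jaw": -1},
    {"dp": [-0.008,0,-0.014],"turn": [0,0,0],"jaw": -1},
    {"dp": [-0.008,0,-0.014],"turn": [0,0,0],"jaw": -1},
    {"dp": [-0.008,0,-0.014],"turn": [0,0,0],"jaw": -0.1},
    {"dp": [-0.008,0,-0.014],"turn": [0,0,0],"jaw": 0.2},
    {"dp": [-0.008,0,-0.014],"turn": [0,0,0],"jaw": 0.5},
    {"dp": [-0.008,0,-0.014],"turn": [0,0,0],"jaw": 0.6},
    {"dp": [-0.008,0,-0.014],"turn": [0,0,0],"jaw": 0.6}
  ]
}}

```text
t: 8.4
tool_pos: [0.4482, 0.1316, 0.1011]
tool_rot: [[1.0, 0.0, -0.0], [0.0, 0.0, 1.0], [0.0, -1.0, 0.0]]
wrist_force: [-0.9, 0.9, -1.0]
width: 0.0694
```

Request:
{"op": "arm_command", "data": {
  "increments": [
    {"dp": [0,0,0.04],"turn": [0,0,0],"jaw": 0.6},
    {"dp": [0,0,0.12],"turn": [0,0,0],"jaw": 0.6},
    {"dp": [0,0,0.22],"turn": [0,0,0],"jaw": 0.8},
    {"dp": [0,0.01,0.3],"turn": [0,0,0],"jaw": 1},
    {"dp": [0.005,0.08,0.34],"turn": [0,0,0],"jaw": 1},
    {"dp": [0.01,0.17,0.34],"turn": [0,0,0],"jaw": 1},
    {"dp": [0.01,0.26,0.34],"turn": [0,0,0],"jaw": 1},
    {"dp": [0.01,0.34,0.34],"turn": [0,0,0],"jaw": 1},
    {"dp": [0.01,0.39,0.34],"turn": [0,0,0],"jaw": 1},
    {"dp": [0.01,0.39,0.34],"turn": [0,0,0],"jaw": 1}
  ]
}}

```text
t: 9.4
tool_pos: [0.4518, 0.2894, 0.2368]
tool_rot: [[1.0, -0.0, -0.002], [0.002, 0.0, 1.0], [-0.0, -1.0, 0.0]]
wrist_force: [-0.2, 0.4, -0.1]
width: 0.0953
```

```bash
python3 look.py 4 170 100 170 130
```

```text
9.5 [0.45187702 0.28734206 0.23680128] [ 0.10466759  0.04340657 -0.30186653] 0.09550288450877566
```

View pics/both4.png

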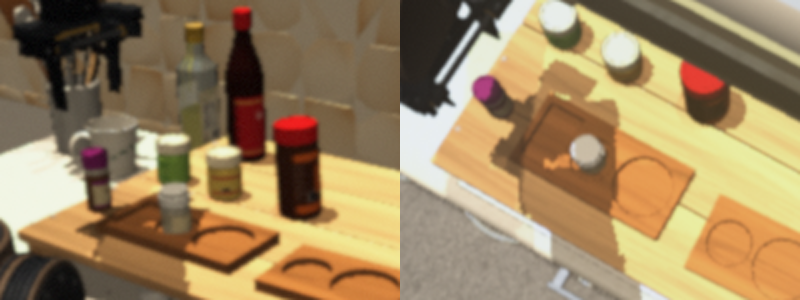

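```bash
python3 - <<'E'
from h import *
np.set_printoptions(precision=4,suppress=True)
print("tcp px",proj("scene",[.4519,.2873,.237]),proj("top",[.4519,.2873,.237]))
print("fingers",[proj("scene",[.4519+d,.2873,.237]) for d in(-.0475,.0475)])
print("tall exp top/foot",proj("scene",[.4525,.2875,.16]),proj("scene",[.4525,.2875,.07]),proj("top",[.4525,.2875,.16]),proj("top",[.4525,.2875,.07]))
print("short exp",proj("scene",[.4485,.1315,.14]),proj("scene",[.4485,.1315,.076]),proj("top",[.4485,.1315,.14]))
for n,k,f in(("scene","scene0",0),("top","top0",0),("scene","scene4",0),("top","top4",0)):
    im=cv2.imread(f"pics/{k}.png"); hsv=cv2.cvtColor(im,cv2.COLOR_BGR2HSV)
    m=((hsv[...,0]>140)&(hsv[...,0]<172)&(hsv[...,1]>100)&(hsv[...,2]>50)).astype(np.uint8)
    k2,l,st,c=cv2.connectedComponentsWithStats(m)
    for i in range(1,k2):
        if st[i][4]>25: print(k,"purple",st[i],c[i])
E
python3 - <<'E'
import cv2,numpy as np
a=cv2.imread("pics/scene4.png")[130:230,185:285];b=cv2.imread("pics/top4.png")[150:250,180:280]
cv2.imwrite("pics/z4.png",np.hstack([cv2.resize(q,(400,400),interpolation=cv2.INTER_CUBIC) for q in(a,b)]))
E
```

```text
tcp px [213.3818 149.286 ] [204.703  163.6747]
fingers [array([200.4394, 153.7035]), array([225.6395, 145.1022])]
tall exp top/foot [216.3059 174.9074] [219.4387 203.4998] [213.0052 173.6552] [221.2433 183.8765]
short exp [256.1846 193.1573] [257.791  214.5849] [263.4253 204.7133]
scene0 purple [210 173  14  12 129] [216.5969 178.2558]
top0 purple [207 168  13  13 132] [212.6667 173.9545]
scene4 purple [210 174  13  11 116] [216.5603 178.4828]
top4 purple [207 168  12  13 113] [212.0354 173.8053]
```

View pics/z4.png

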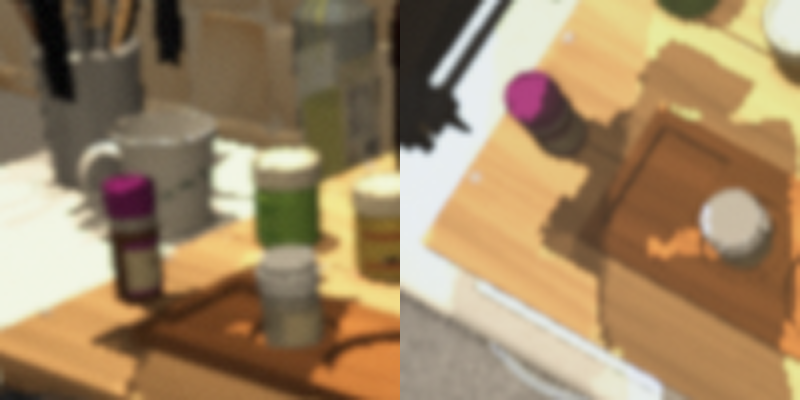

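Purple cap (scene 216.6,178; top 212.0,173.8) agrees with my estimate. The short jar sits in its recess (top 263,205, as predicted). Now I grasp the tall jar.

Request:
{"op": "arm_command", "data": {
  "increments": [
    {"dp": [0,0,-0.08],"turn": [0,0,0],"jaw": 1},
    {"dp": [0,0,-0.16],"turn": [0,0,0],"jaw": 1},
    {"dp": [0,0,-0.24],"turn": [0,0,0],"jaw": 1},
    {"dp": [0,0,-0.3],"turn": [0,0,0],"jaw": 1},
    {"dp": [0,0,-0.315],"turn": [0,0,0],"jaw": 1},
    {"dp": [0,0,-0.315],"turn": [0,0,0],"jaw": -1},
    {"dp": [0,0,-0.315],"turn": [0,0,0],"jaw": -1},
    {"dp": [0,0,-0.315],"turn": [0,0,0],"jaw": -1},
    {"dp": [0,0,-0.315],"turn": [0,0,0],"jaw": -1},
    {"dp": [0,0,-0.315],"turn": [0,0,0],"jaw": -1}
  ]
}}

```text
t: 10.5
tool_pos: [0.4523, 0.2876, 0.1117]
tool_rot: [[1.0, 0.001, -0.0], [0.0, 0.0, 1.0], [0.001, -1.0, 0.0]]
wrist_force: [0.2, -0.9, -0.8]
width: 0.0601
```

Request:
{"op": "arm_command", "data": {
  "increments": [
    {"dp": [0,0,0],"turn": [0,0,0],"jaw": -1},
    {"dp": [0,0,0],"turn": [0,0,0],"jaw": -1},
    {"dp": [0,0,0],"turn": [0,0,0],"jaw": -1},
    {"dp": [0,0,0],"turn": [0,0,0],"jaw": -1},
    {"dp": [0,0,0],"turn": [0,0,0],"jaw": -1},
    {"dp": [0,0,0.04],"turn": [0,0,0],"jaw": -1},
    {"dp": [0,0,0.11],"turn": [0,0,0],"jaw": -1},
    {"dp": [0,0,0.19],"turn": [0,0,0],"jaw": -1},
    {"dp": [0,0,0.27],"turn": [0,0,0],"jaw": -1},
    {"dp": [0,0,0.3],"turn": [0,0,0],"jaw": -1}
  ]
}}

```text
t: 11.5
tool_pos: [0.4528, 0.2879, 0.2337]
tool_rot: [[1.0, 0.003, -0.0], [0.0, 0.002, 1.0], [0.003, -1.0, 0.002]]
wrist_force: [-0.2, -0.3, -1.0]
width: 0.0365
```

```bash
python3 look.py 5 150 80 170 130
```

```text
11.6 [0.45252309 0.28772267 0.23207042] [-0.33615983  1.05061472 -0.76439582] 0.03611962089912513
```

View pics/both5.png

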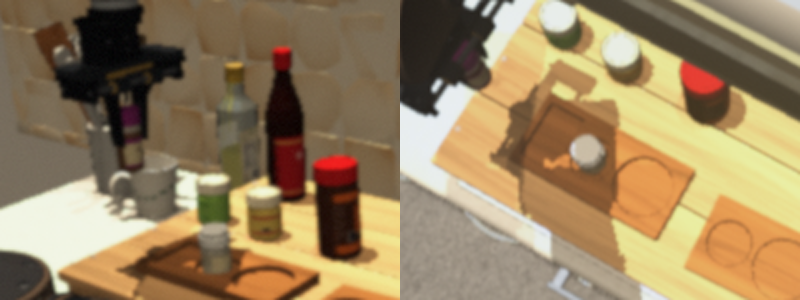

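Request:
{"op": "arm_command", "data": {
  "increments": [
    {"dp": [0,-0.05,0],"turn": [0,0,0],"jaw": -1},
    {"dp": [0,-0.14,0],"turn": [0,0,0],"jaw": -1},
    {"dp": [-0.01,-0.25,0],"turn": [0,0,0],"jaw": -1},
    {"dp": [-0.01,-0.37,0],"turn": [0,0,0],"jaw": -1},
    {"dp": [-0.02,-0.49,0],"turn": [0,0,0],"jaw": -1},
    {"dp": [-0.02,-0.61,0],"turn": [0,0,0],"jaw": -1},
    {"dp": [-0.025,-0.73,0],"turn": [0,0,0],"jaw": -1},
    {"dp": [-0.029,-0.84,0],"turn": [0,0,0],"jaw": -1},
    {"dp": [-0.029,-0.91,0],"turn": [0,0,0],"jaw": -1},
    {"dp": [-0.029,-0.947,0],"turn": [0,0,0],"jaw": -1}
  ]
}}

```text
t: 12.6
tool_pos: [0.4398, -0.0933, 0.2293]
tool_rot: [[1.0, -0.002, 0.002], [-0.002, 0.001, 1.0], [-0.002, -1.0, 0.001]]
wrist_force: [0.3, 0.9, -0.7]
width: 0.0368
```

Request:
{"op": "arm_command", "data": {
  "increments": [
    {"dp": [0,0,-0.03],"turn": [0,0,0],"jaw": -1},
    {"dp": [0,0,-0.08],"turn": [0,0,0],"jaw": -1},
    {"dp": [0,0,-0.14],"turn": [0,0,0],"jaw": -1},
    {"dp": [0,0,-0.18],"turn": [0,0,0],"jaw": -1},
    {"dp": [0,0,-0.2],"turn": [0,0,0],"jaw": -1},
    {"dp": [0,0,-0.2],"turn": [0,0,0],"jaw": -1},
    {"dp": [0,0,-0.2],"turn": [0,0,0],"jaw": -1},
    {"dp": [0,0,-0.2],"turn": [0,0,0],"jaw": -1},
    {"dp": [0,0,-0.2],"turn": [0,0,0],"jaw": -1},
    {"dp": [0,0,-0.2],"turn": [0,0,0],"jaw": -1}
  ]
}}

```text
t: 13.6
tool_pos: [0.4407, -0.0913, 0.1515]
tool_rot: [[1.0, 0.001, -0.0], [0.0, -0.0, 1.0], [0.001, -1.0, -0.0]]
wrist_force: [0.1, 0.1, -0.6]
width: 0.0363
```

```bash
python3 look.py 6 230 120 250 170
```

```text
13.7 [ 0.44064838 -0.09129236  0.15134036] [-0.40485101 -0.66124305 -0.66102681] 0.03642029944904332
```

View pics/both6.png

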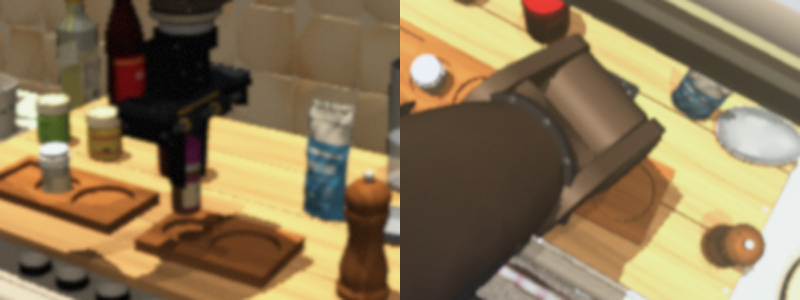

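Tall jar held upright over the small seasoning recess (scene ~323,215). Lowering.

Request:
{"op": "arm_command", "data": {
  "increments": [
    {"dp": [0,0,-0.03],"turn": [0,0,0],"jaw": -1},
    {"dp": [0,0,-0.06],"turn": [0,0,0],"jaw": -1},
    {"dp": [0,0,-0.08],"turn": [0,0,0],"jaw": -1},
    {"dp": [0,0,-0.084],"turn": [0,0,0],"jaw": -1},
    {"dp": [0,0,-0.084],"turn": [0,0,0],"jaw": -1},
    {"dp": [0,0,-0.084],"turn": [0,0,0],"jaw": -0.15},
    {"dp": [0,0,-0.084],"turn": [0,0,0],"jaw": 0.1},
    {"dp": [0,0,-0.084],"turn": [0,0,0],"jaw": 0.4},
    {"dp": [0,0,-0.084],"turn": [0,0,0],"jaw": 0.6},
    {"dp": [0,0,-0.084],"turn": [0,0,0],"jaw": 0.6}
  ]
}}

```text
t: 14.7
tool_pos: [0.4406, -0.0913, 0.1175]
tool_rot: [[1.0, 0.0, 0.0], [-0.0, -0.0, 1.0], [0.0, -1.0, -0.0]]
wrist_force: [-0.2, 0.2, 0.4]
width: 0.0669
```

Request:
{"op": "arm_command", "data": {
  "increments": [
    {"dp": [0,0,0],"turn": [0,0,0],"jaw": 0.6},
    {"dp": [0,0,0.04],"turn": [0,0,0],"jaw": 0.6},
    {"dp": [0,0,0.12],"turn": [0,0,0],"jaw": 0.6},
    {"dp": [0,0,0.22],"turn": [0,0,0],"jaw": 0.8},
    {"dp": [0,-0.01,0.32],"turn": [0,0,0],"jaw": 1},
    {"dp": [0,-0.08,0.4],"turn": [0,0,0],"jaw": 1},
    {"dp": [0,-0.19,0.4],"turn": [0,0,0],"jaw": 1},
    {"dp": [0,-0.31,0.4],"turn": [0,0,0],"jaw": 1},
    {"dp": [0,-0.43,0.4],"turn": [0,0,0],"jaw": 1},
    {"dp": [0,-0.54,0.4],"turn": [0,0,0],"jaw": 1}
  ]
}}

```text
t: 15.7
tool_pos: [0.4402, -0.3094, 0.2775]
tool_rot: [[1.0, 0.0, 0.0], [-0.0, -0.0, 1.0], [0.0, -1.0, -0.0]]
wrist_force: [0.3, 0.3, 0.5]
width: 0.0951
```

```bash
python3 look.py 7 270 120 290 170;  python3 - <<'E'
from h import *
np.set_printoptions(precision=4,suppress=True)
im=cv2.imread("pics/top7.png"); 
print("tall exp",proj("scene",[.441,-.091,.166]),proj("top",[.441,-.091,.166]))
for k in("scene7","top7"):
    hsv=cv2.cvtColor(cv2.imread(f"pics/{k}.png"),cv2.COLOR_BGR2HSV)
    m=((hsv[...,0]>140)&(hsv[...,0]<172)&(hsv[...,1]>100)&(hsv[...,2]>50)).astype(np.uint8)
    k2,l,st,c=cv2.connectedComponentsWithStats(m)
    for i in range(1,k2):
        if st[i][4]>25: print(k,"purple",st[i],c[i])
E
```

```text
15.8 [ 0.44019027 -0.31153483  0.27677143] [0.01165356 0.3371754  0.74891085] 0.09487410596211365
tall exp [322.1898 203.6238] [335.9377 246.6432]
scene7 purple [314 200  16  15 190] [321.9316 206.9421]
top7 purple [328 240  15  14 157] [335.0191 246.5414]
```

View pics/both7.png

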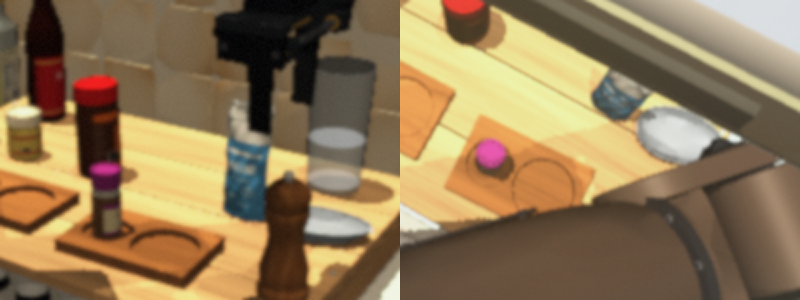

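Purple cap is at the predicted pixel (within 1 px), so the tall jar is in. I'll check the mill by knob and foot.

Run:
```python
from h import *
np.set_printoptions(precision=4,suppress=True)
for n in("scene","top"):
  for z in(.22,.195,.07): print(n,z,proj(n,[.4415,-.326,z]))
a=cv2.imread("pics/scene0.png")[195:285,370:460];b=cv2.imread("pics/top0.png")[250:340,370:460]
cv2.imwrite("pics/z7.png",np.hstack([cv2.resize(q,(400,400),interpolation=cv2.INTER_CUBIC) for q in(a,b)]))
```

```text
scene 0.22 [414.9015 204.9403]
scene 0.195 [414.1327 215.803 ]
scene 0.07 [410.5091 267.0041]
top 0.22 [426.1977 292.7108]
top 0.195 [423.3897 293.038 ]
top 0.07 [411.3013 294.4466]
```

View pics/z7.png

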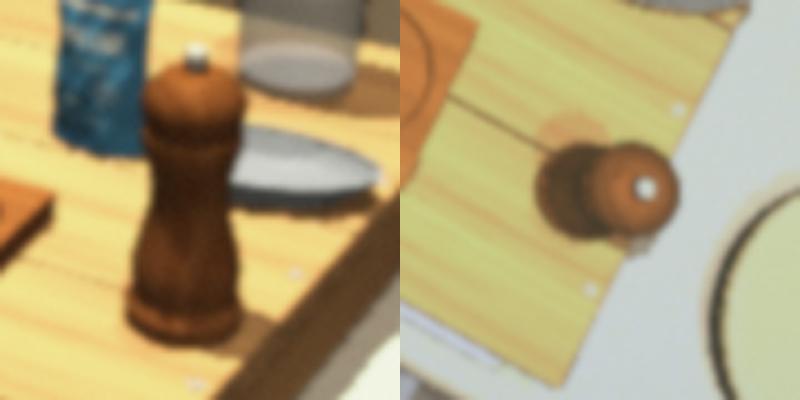

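Request:
{"op": "arm_command", "data": {
  "increments": [
    {"dp": [0.003,-0.03,0],"turn": [0,0,0],"jaw": 1},
    {"dp": [0.003,-0.046,-0.05],"turn": [0,0,0],"jaw": 1},
    {"dp": [0.003,-0.046,-0.12],"turn": [0,0,0],"jaw": 1},
    {"dp": [0.003,-0.046,-0.2],"turn": [0,0,0],"jaw": 1},
    {"dp": [0.003,-0.046,-0.25],"turn": [0,0,0],"jaw": 1},
    {"dp": [0.003,-0.046,-0.26],"turn": [0,0,0],"jaw": 1},
    {"dp": [0.003,-0.046,-0.26],"turn": [0,0,0],"jaw": -1},
    {"dp": [0.003,-0.046,-0.26],"turn": [0,0,0],"jaw": -1},
    {"dp": [0.003,-0.046,-0.26],"turn": [0,0,0],"jaw": -1},
    {"dp": [0.003,-0.046,-0.26],"turn": [0,0,0],"jaw": -1}
  ]
}}

```text
t: 16.8
tool_pos: [0.442, -0.3258, 0.1744]
tool_rot: [[1.0, 0.001, -0.0], [0.0, -0.001, 1.0], [0.001, -1.0, -0.001]]
wrist_force: [-0.7, -0.5, -0.6]
width: 0.0686
```

Request:
{"op": "arm_command", "data": {
  "increments": [
    {"dp": [0,0,0],"turn": [0,0,0],"jaw": -1},
    {"dp": [0,0,0],"turn": [0,0,0],"jaw": -1},
    {"dp": [0,0,0],"turn": [0,0,0],"jaw": -1},
    {"dp": [0,0,0],"turn": [0,0,0],"jaw": -1},
    {"dp": [0,0,0],"turn": [0,0,0],"jaw": -1},
    {"dp": [0,0,0],"turn": [0,0,0],"jaw": -1},
    {"dp": [0,0,0.03],"turn": [0,0,0],"jaw": -1},
    {"dp": [0,0,0.06],"turn": [0,0,0],"jaw": -1},
    {"dp": [0,0,0.09],"turn": [0,0,0],"jaw": -1},
    {"dp": [0,0,0.1],"turn": [0,0,0],"jaw": -1}
  ]
}}

```text
t: 17.8
tool_pos: [0.4421, -0.326, 0.2153]
tool_rot: [[1.0, 0.002, -0.0], [0.0, -0.002, 1.0], [0.002, -1.0, -0.002]]
wrist_force: [-0.5, -0.6, -1.7]
width: 0.0478
```

```bash
python3 look.py 8 330 120 290 170
```

```text
17.9 [ 0.44193077 -0.3258059   0.21439185] [-0.21828945  0.28598114 -1.73505704] 0.04749359885775984
```

View pics/both8.png

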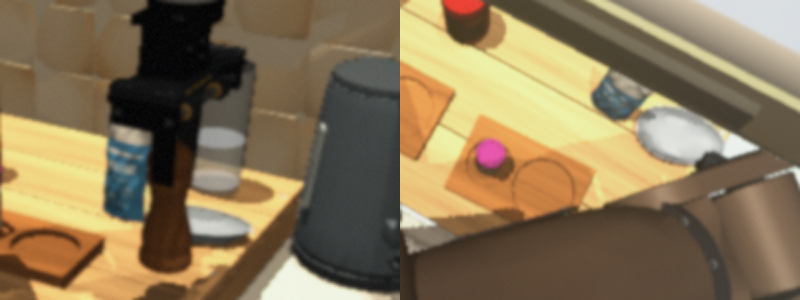

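Request:
{"op": "arm_command", "data": {
  "increments": [
    {"dp": [0,0.02,0],"turn": [0,0,0],"jaw": -1},
    {"dp": [0,0.06,0],"turn": [0,0,0],"jaw": -1},
    {"dp": [0.002,0.12,0],"turn": [0,0,0],"jaw": -1},
    {"dp": [0.005,0.18,0],"turn": [0,0,0],"jaw": -1},
    {"dp": [0.005,0.24,0],"turn": [0,0,0],"jaw": -1},
    {"dp": [0.005,0.3,0],"turn": [0,0,0],"jaw": -1},
    {"dp": [0.005,0.345,0],"turn": [0,0,0],"jaw": -1},
    {"dp": [0.005,0.375,0],"turn": [0,0,0],"jaw": -1},
    {"dp": [0.005,0.386,0],"turn": [0,0,0],"jaw": -1},
    {"dp": [0.005,0.386,0],"turn": [0,0,0],"jaw": -1}
  ]
}}

```text
t: 18.9
tool_pos: [0.4438, -0.1708, 0.2134]
tool_rot: [[1.0, -0.0, -0.001], [0.001, 0.0, 1.0], [-0.0, -1.0, 0.0]]
wrist_force: [-0.3, -0.5, -1.5]
width: 0.0477
```

```bash
python3 look.py 9 270 130 290 170
```

```text
19.0 [ 0.44386368 -0.17164721  0.21341955] [ 0.14173128 -1.16738103 -1.85072149] 0.048054223624011065
```

View pics/both9.png

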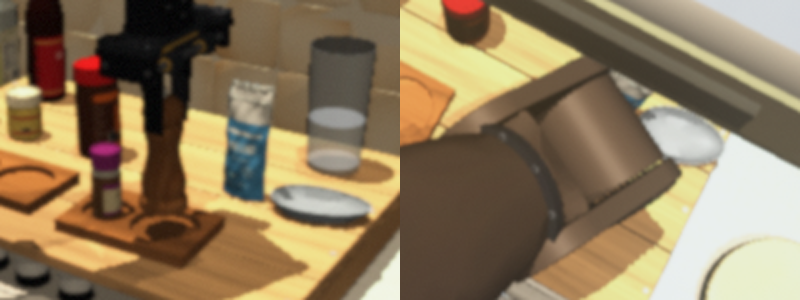

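Mill upright above the large seasoning recess (foot at scene ~352,233). Lowering.

Request:
{"op": "arm_command", "data": {
  "increments": [
    {"dp": [0,0,-0.025],"turn": [0,0,0],"jaw": -1},
    {"dp": [0,0,-0.055],"turn": [0,0,0],"jaw": -1},
    {"dp": [0,0,-0.075],"turn": [0,0,0],"jaw": -1},
    {"dp": [0,0,-0.083],"turn": [0,0,0],"jaw": -1},
    {"dp": [0,0,-0.083],"turn": [0,0,0],"jaw": -1},
    {"dp": [0,0,-0.083],"turn": [0,0,0],"jaw": -1},
    {"dp": [0,0,-0.083],"turn": [0,0,0],"jaw": 0.05},
    {"dp": [0,0,-0.083],"turn": [0,0,0],"jaw": 0.2},
    {"dp": [0,0,-0.083],"turn": [0,0,0],"jaw": 0.5},
    {"dp": [0,0,-0.083],"turn": [0,0,0],"jaw": 0.8}
  ]
}}

```text
t: 20.0
tool_pos: [0.4439, -0.1713, 0.1804]
tool_rot: [[1.0, 0.0, -0.0], [0.0, -0.0, 1.0], [0.0, -1.0, -0.0]]
wrist_force: [-0.1, 0.7, -0.0]
width: 0.0677
```

Request:
{"op": "arm_command", "data": {
  "increments": [
    {"dp": [0,0,0],"turn": [0,0,0],"jaw": 0.8},
    {"dp": [0,0,0.04],"turn": [0,0,0],"jaw": 1},
    {"dp": [0,0,0.12],"turn": [0,0,0],"jaw": 1},
    {"dp": [0,0,0.2],"turn": [0,0,0],"jaw": 1},
    {"dp": [0.03,0.04,0.24],"turn": [0,0,0],"jaw": 1},
    {"dp": [0.1,0.14,0.24],"turn": [0,0,0],"jaw": 1},
    {"dp": [0.17,0.24,0.24],"turn": [0,0,0],"jaw": 1},
    {"dp": [0.24,0.34,0.24],"turn": [0,0,0],"jaw": 1},
    {"dp": [0.32,0.44,0.24],"turn": [0,0,0],"jaw": 1},
    {"dp": [0.375,0.52,0.24],"turn": [0,0,0],"jaw": 1}
  ]
}}

```text
t: 21.0
tool_pos: [0.5951, 0.039, 0.2762]
tool_rot: [[1.0, 0.0, -0.001], [0.001, 0.0, 1.0], [0.0, -1.0, 0.0]]
wrist_force: [-0.5, -1.3, -0.4]
width: 0.095
```

```bash
python3 look.py 10 260 110 270 130;  python3 - <<'E'
from h import *
np.set_printoptions(precision=4,suppress=True)
print("mill exp",proj("scene",[.444,-.1715,.226]),proj("top",[.444,-.1715,.226]),proj("scene",[.444,-.1715,.08]))
print("jar exp",proj("scene",[.594,.037,.207]),proj("scene",[.594,.037,.184]),proj("scene",[.594,.037,.07]),proj("top",[.594,.037,.207]),proj("top",[.594,.037,.07]))
for k in("scene0","top0"):
    hsv=cv2.cvtColor(cv2.imread(f"pics/{k}.png"),cv2.COLOR_BGR2HSV)
    m=((hsv[...,0]<5)|(hsv[...,0]>174))&(hsv[...,1]>170)&(hsv[...,2]>110)
    k2,l,st,c=cv2.connectedComponentsWithStats(m.astype(np.uint8))
    for i in range(1,k2):
        if st[i][4]>60: print(k,"red",st[i],c[i])
E
```

```text
21.1 [0.59547094 0.04030045 0.27553141] [-1.45288404 -0.60474489 -0.09933035] 0.09465414981484514
mill exp [351.8499 186.8451] [367.7274 258.5698] [351.1486 243.6491]
jar exp [315.4728 160.9052] [315.6313 168.7455] [316.3854 206.0498] [321.4357 167.4223] [321.1506 183.7308]
scene0 red [307 158  22  13 197] [317.0305 163.1168]
top0 red [311 161  21  16 209] [319.4833 169.6124]
```

View pics/both10.png

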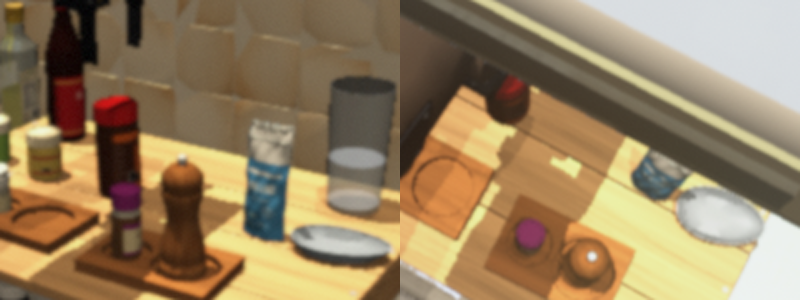

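Run:
```python
from h import *
np.set_printoptions(precision=4,suppress=True)
for p in((324,167.4),(324,165),(323.8,181),(323.8,179)): print(onz("top",*p,.207 if p[1]<170 else .07))
print(tri((318.2,161.8),(324,166)),tri((319.7,206),(323.8,181)))
a=cv2.imread("pics/scene0.png")[150:220,285:355];b=cv2.imread("pics/top0.png")[150:220,285:355]
cv2.imwrite("pics/z10.png",np.hstack([cv2.resize(cv2.convertScaleAbs(q,alpha=1.5),(400,400),interpolation=cv2.INTER_CUBIC) for q in(a,b)]))
```

```text
[0.5972 0.0314 0.207 ]
[0.6029 0.0345 0.207 ]
[0.6049 0.0344 0.07  ]
[0.6102 0.0373 0.07  ]
(array([0.6021, 0.0338, 0.2026]), np.float64(0.0003795335118583714)) (array([0.6063, 0.0346, 0.066 ]), np.float64(0.0008927489451719158))
```

View pics/z10.png

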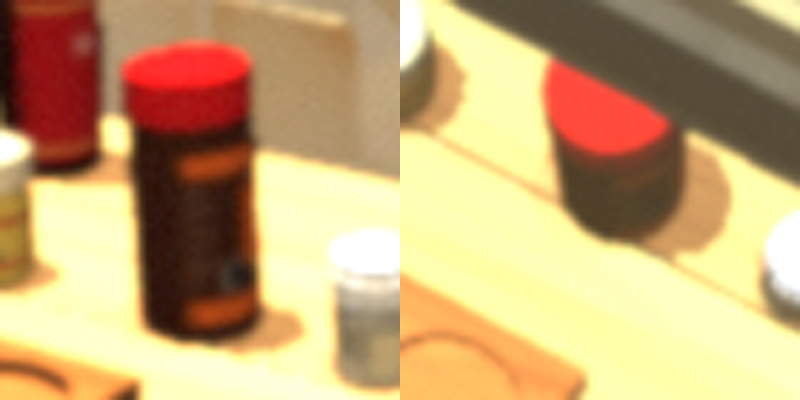

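Lid and body edges put the jar at about (0.602, 0.034), 8 mm further back than my first estimate. I'm correcting for that and grasping.

Request:
{"op": "arm_command", "data": {
  "increments": [
    {"dp": [0.02,-0.007,0],"turn": [0,0,0],"jaw": 1},
    {"dp": [0.02,-0.007,0],"turn": [0,0,0],"jaw": 1},
    {"dp": [0.02,-0.007,-0.05],"turn": [0,0,0],"jaw": 1},
    {"dp": [0.02,-0.007,-0.1],"turn": [0,0,0],"jaw": 1},
    {"dp": [0.02,-0.007,-0.16],"turn": [0,0,0],"jaw": 1},
    {"dp": [0.02,-0.007,-0.22],"turn": [0,0,0],"jaw": 1},
    {"dp": [0.02,-0.007,-0.28],"turn": [0,0,0],"jaw": 1},
    {"dp": [0.02,-0.007,-0.32],"turn": [0,0,0],"jaw": 1},
    {"dp": [0.02,-0.007,-0.335],"turn": [0,0,0],"jaw": 1},
    {"dp": [0.02,-0.007,-0.335],"turn": [0,0,0],"jaw": 1}
  ]
}}

```text
t: 22.1
tool_pos: [0.6015, 0.033, 0.1421]
tool_rot: [[1.0, -0.001, 0.001], [-0.001, 0.0, 1.0], [-0.001, -1.0, 0.0]]
wrist_force: [0.3, 0.2, 0.7]
width: 0.0953
```

Request:
{"op": "arm_command", "data": {
  "increments": [
    {"dp": [0,0,0],"turn": [0,0,0],"jaw": -1},
    {"dp": [0,0,0],"turn": [0,0,0],"jaw": -1},
    {"dp": [0,0,0],"turn": [0,0,0],"jaw": -1},
    {"dp": [0,0,0],"turn": [0,0,0],"jaw": -1},
    {"dp": [0,0,0],"turn": [0,0,0],"jaw": -1},
    {"dp": [0,0,0],"turn": [0,0,0],"jaw": -1},
    {"dp": [0,0,0],"turn": [0,0,0],"jaw": -1},
    {"dp": [0,0,0],"turn": [0,0,0],"jaw": -1},
    {"dp": [0,0,0],"turn": [0,0,0],"jaw": -1},
    {"dp": [0,0,0],"turn": [0,0,0],"jaw": -1}
  ]
}}

```text
t: 23.1
tool_pos: [0.6018, 0.034, 0.1425]
tool_rot: [[1.0, 0.0, 0.0], [-0.0, 0.0, 1.0], [0.0, -1.0, 0.0]]
wrist_force: [-1.6, -0.1, 5.3]
width: 0.0618
```

```bash
python3 look.py 11 260 80 270 130
```

```text
23.2 [0.60178591 0.03394478 0.14249802] [-1.49948385 -0.6233743   5.9501709 ] 0.06172207794790593
```

View pics/both11.png

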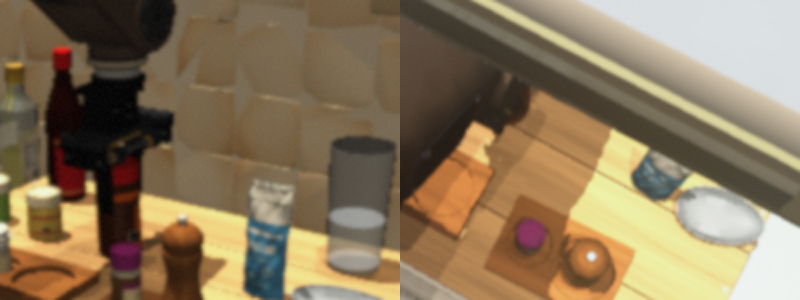

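Request:
{"op": "arm_command", "data": {
  "increments": [
    {"dp": [0,0,0.02],"turn": [0,0,0],"jaw": -1},
    {"dp": [0,0,0.05],"turn": [0,0,0],"jaw": -1},
    {"dp": [0,0,0.09],"turn": [0,0,0],"jaw": -1},
    {"dp": [0,0,0.12],"turn": [0,0,0],"jaw": -1},
    {"dp": [0,0,0.13],"turn": [0,0,0],"jaw": -1},
    {"dp": [0,0,0.13],"turn": [0,0,0],"jaw": -1},
    {"dp": [0,0,0.13],"turn": [0,0,0],"jaw": -1},
    {"dp": [0,0,0.13],"turn": [0,0,0],"jaw": -1},
    {"dp": [0,0,0.13],"turn": [0,0,0],"jaw": -1},
    {"dp": [0,0,0.13],"turn": [0,0,0],"jaw": -1}
  ]
}}

```text
t: 24.2
tool_pos: [0.6017, 0.0339, 0.1939]
tool_rot: [[1.0, -0.001, 0.0], [-0.0, 0.0, 1.0], [-0.001, -1.0, 0.0]]
wrist_force: [-0.4, 0.7, -4.5]
width: 0.0615
```

```bash
python3 look.py 12 260 80 270 130
```

```text
24.3 [0.6017548  0.03393944 0.19405912] [ 0.74368997  0.5800275  -4.54531099] 0.06148039963951997
```

View pics/both12.png

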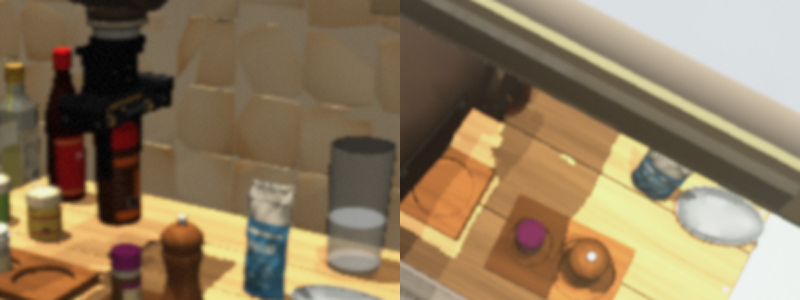

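Request:
{"op": "arm_command", "data": {
  "increments": [
    {"dp": [-0.02,0,0],"turn": [0,0,0],"jaw": -1},
    {"dp": [-0.06,0.005,0],"turn": [0,0,0],"jaw": -1},
    {"dp": [-0.11,0.01,0],"turn": [0,0,0],"jaw": -1},
    {"dp": [-0.17,0.015,0],"turn": [0,0,0],"jaw": -1},
    {"dp": [-0.23,0.02,0],"turn": [0,0,0],"jaw": -1},
    {"dp": [-0.29,0.03,0],"turn": [0,0,0],"jaw": -1},
    {"dp": [-0.335,0.035,0],"turn": [0,0,0],"jaw": -1},
    {"dp": [-0.365,0.04,0],"turn": [0,0,0],"jaw": -1},
    {"dp": [-0.379,0.042,0],"turn": [0,0,0],"jaw": -1},
    {"dp": [-0.379,0.042,0],"turn": [0,0,0],"jaw": -1}
  ]
}}

```text
t: 25.3
tool_pos: [0.45, 0.0508, 0.1945]
tool_rot: [[1.0, 0.001, -0.0], [0.0, -0.0, 1.0], [0.001, -1.0, -0.0]]
wrist_force: [0.1, 0.1, -4.1]
width: 0.0618
```

```bash
python3 look.py 13 200 100 200 130
```

```text
25.4 [0.45088788 0.05066307 0.1943885 ] [-0.1000421  -0.66650506 -4.27951189] 0.061477255892882776
```

View pics/both13.png

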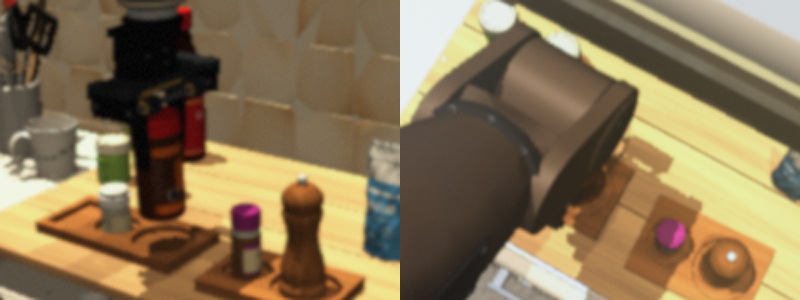

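Run:
```python
from h import *
print(proj("scene",[.45,.0505,.122]),proj("scene",[.45,.0505,.15]))
a=cv2.imread("pics/scene13.png")[130:230,240:340]; cv2.imwrite("pics/z13.png",cv2.resize(a,(500,500),interpolation=cv2.INTER_CUBIC))
```

```text
[280.01570878 205.78497885] [279.48702855 195.96168607]
```

View pics/z13.png

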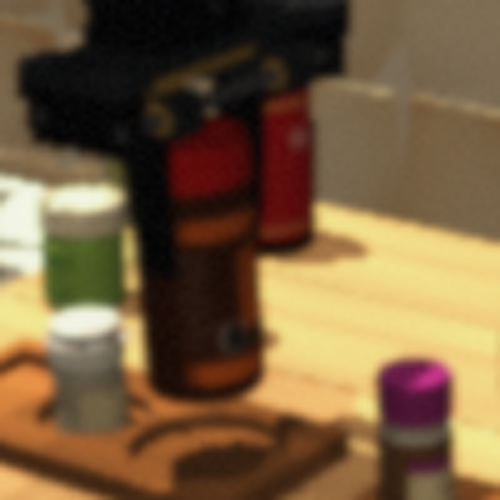

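Request:
{"op": "arm_command", "data": {
  "increments": [
    {"dp": [0,0.005,-0.02],"turn": [0,0,0],"jaw": -1},
    {"dp": [0,0.005,-0.045],"turn": [0,0,0],"jaw": -1},
    {"dp": [0,0.005,-0.07],"turn": [0,0,0],"jaw": -1},
    {"dp": [0,0.005,-0.09],"turn": [0,0,0],"jaw": -1},
    {"dp": [0,0.005,-0.105],"turn": [0,0,0],"jaw": -1},
    {"dp": [0,0.005,-0.112],"turn": [0,0,0],"jaw": -1},
    {"dp": [0,0.005,-0.113],"turn": [0,0,0],"jaw": -1},
    {"dp": [0,0.005,-0.113],"turn": [0,0,0],"jaw": -1},
    {"dp": [0,0.005,-0.113],"turn": [0,0,0],"jaw": -1},
    {"dp": [0,0.005,-0.113],"turn": [0,0,0],"jaw": -1}
  ]
}}

```text
t: 26.4
tool_pos: [0.4503, 0.0527, 0.1493]
tool_rot: [[1.0, 0.001, 0.0], [-0.0, -0.0, 1.0], [0.001, -1.0, -0.0]]
wrist_force: [-0.4, -0.7, -5.1]
width: 0.0613
```

```bash
python3 look.py 14 200 120 200 130
```

```text
26.5 [0.45025319 0.05273816 0.14923261] [ 0.31110869  0.41026035 -4.35315163] 0.06148381133847971
```

View pics/both14.png

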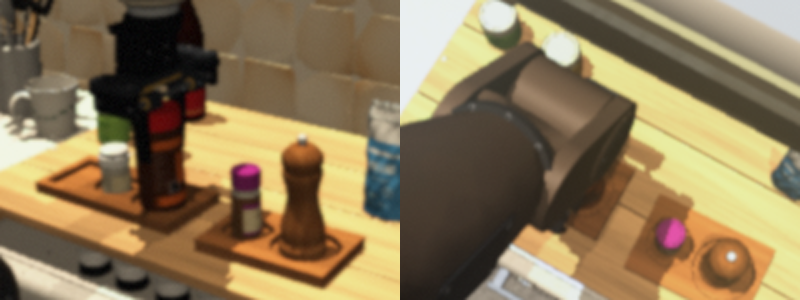

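Jar foot is within the recess rim (scene ~281,220), still carrying its weight. I'll go down the last millimetre and release.

Request:
{"op": "arm_command", "data": {
  "increments": [
    {"dp": [0,0,-0.002],"turn": [0,0,0],"jaw": -1},
    {"dp": [0,0,-0.003],"turn": [0,0,0],"jaw": -1},
    {"dp": [0,0,-0.003],"turn": [0,0,0],"jaw": -1},
    {"dp": [0,0,-0.003],"turn": [0,0,0],"jaw": 0.3},
    {"dp": [0,0,-0.003],"turn": [0,0,0],"jaw": 0.4},
    {"dp": [0,0,-0.003],"turn": [0,0,0],"jaw": 0.6},
    {"dp": [0,0,-0.003],"turn": [0,0,0],"jaw": 0.8},
    {"dp": [0,0,-0.003],"turn": [0,0,0],"jaw": 1},
    {"dp": [0,0,-0.003],"turn": [0,0,0],"jaw": 1},
    {"dp": [0,0,-0.003],"turn": [0,0,0],"jaw": 1}
  ]
}}

```text
t: 27.5
tool_pos: [0.4502, 0.0528, 0.1478]
tool_rot: [[1.0, 0.0, 0.0], [-0.0, 0.0, 1.0], [0.0, -1.0, 0.0]]
wrist_force: [-0.7, 0.5, 0.1]
width: 0.0943
```

Request:
{"op": "arm_command", "data": {
  "increments": [
    {"dp": [0,0,0],"turn": [0,0,0],"jaw": 1},
    {"dp": [0,0,0],"turn": [0,0,0],"jaw": 1},
    {"dp": [0,0,0.02],"turn": [0,0,0],"jaw": 1},
    {"dp": [0,0,0.05],"turn": [0,0,0],"jaw": 1},
    {"dp": [0,0,0.1],"turn": [0,0,0],"jaw": 1},
    {"dp": [0,0,0.16],"turn": [0,0,0],"jaw": 1},
    {"dp": [0,0,0.22],"turn": [0,0,0],"jaw": 1},
    {"dp": [0,0,0.28],"turn": [0,0,0],"jaw": 1},
    {"dp": [0,0,0.33],"turn": [0,0,0],"jaw": 1},
    {"dp": [0,0,0.35],"turn": [0,0,0],"jaw": 1}
  ]
}}

```text
t: 28.5
tool_pos: [0.4505, 0.0528, 0.29]
tool_rot: [[1.0, 0.003, -0.0], [0.0, -0.0, 1.0], [0.003, -1.0, -0.0]]
wrist_force: [0.9, -0.1, -0.5]
width: 0.095
```

```bash
python3 look.py 15 200 120 200 130
python3 - <<'E'
import cv2,numpy as np
a=cv2.imread("pics/scene15.png")[155:245,360:450];b=cv2.imread("pics/top15.png")[185:255,370:440]
cv2.imwrite("pics/z15.png",np.hstack([cv2.resize(cv2.convertScaleAbs(q,alpha=1.3),(400,400),interpolation=cv2.INTER_CUBIC) for q in(a,b)]))
E
```

```text
28.6 [0.45036267 0.0527401  0.2887549 ] [ 0.14885308 -0.70965287  0.42839569] 0.09486783893043474
```

View pics/both15.png

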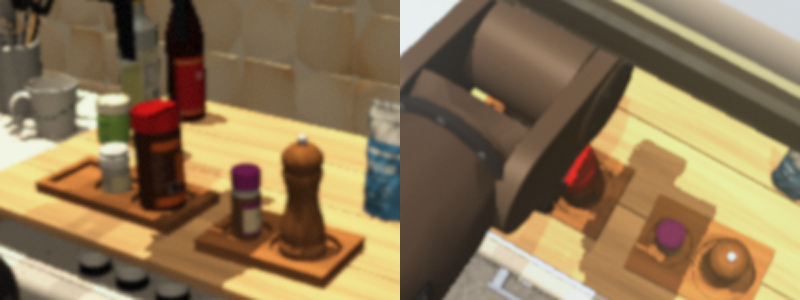

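View pics/z15.png

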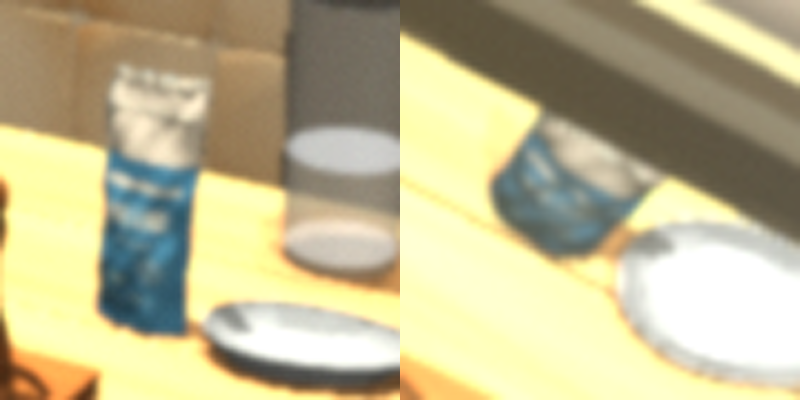

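The jar stands in its recess. The pouch is at scene ~(392,205). Combining both views, its centre is about (0.598, -0.203) with roughly 6° of yaw.

Request:
{"op": "arm_command", "data": {
  "increments": [
    {"dp": [0.03,-0.06,0],"turn": [0,0,0.02],"jaw": 1},
    {"dp": [0.07,-0.13,0],"turn": [0,0,0.05],"jaw": 1},
    {"dp": [0.12,-0.21,0],"turn": [0,0,0.1],"jaw": 1},
    {"dp": [0.17,-0.3,0],"turn": [0,0,0.15],"jaw": 1},
    {"dp": [0.22,-0.39,0],"turn": [0,0,0.2],"jaw": 1},
    {"dp": [0.27,-0.48,0],"turn": [0,0,0.21],"jaw": 1},
    {"dp": [0.32,-0.56,0],"turn": [0,0,0.21],"jaw": 1},
    {"dp": [0.36,-0.62,0],"turn": [0,0,0.21],"jaw": 1},
    {"dp": [0.369,-0.64,0],"turn": [0,0,0.21],"jaw": 1},
    {"dp": [0.369,-0.64,0],"turn": [0,0,0.21],"jaw": 1}
  ]
}}

```text
t: 29.6
tool_pos: [0.5975, -0.2038, 0.2861]
tool_rot: [[0.995, -0.002, -0.104], [0.104, 0.001, 0.995], [-0.002, -1.0, 0.001]]
wrist_force: [-0.6, 0.6, 0.9]
width: 0.0951
```

Request:
{"op": "arm_command", "data": {
  "increments": [
    {"dp": [0,0,-0.04],"turn": [0,0,0],"jaw": 1},
    {"dp": [0,0,-0.09],"turn": [0,0,0],"jaw": 1},
    {"dp": [0,0,-0.14],"turn": [0,0,0],"jaw": 1},
    {"dp": [0,0,-0.19],"turn": [0,0,0],"jaw": 1},
    {"dp": [0,0,-0.24],"turn": [0,0,0],"jaw": 1},
    {"dp": [0,0,-0.28],"turn": [0,0,0],"jaw": 1},
    {"dp": [0,0,-0.31],"turn": [0,0,0],"jaw": 1},
    {"dp": [0,0,-0.313],"turn": [0,0,0],"jaw": 1},
    {"dp": [0,0,-0.313],"turn": [0,0,0],"jaw": 1},
    {"dp": [0,0,-0.313],"turn": [0,0,0],"jaw": 1}
  ]
}}

```text
t: 30.6
tool_pos: [0.598, -0.2031, 0.1635]
tool_rot: [[0.994, 0.001, -0.105], [0.105, -0.0, 0.994], [0.001, -1.0, -0.001]]
wrist_force: [-1.0, -0.6, 0.8]
width: 0.0949
```

```bash
python3 look.py 16 300 90 200 130
python3 - <<'E'
from h import *
print("jar exp",proj("scene",[.450,.0515,.213]),proj("scene",[.45,.0515,.19]),proj("scene",[.45,.0515,.076]),proj("top",[.45,.0515,.213]))
for k in("scene16","top16"):
    hsv=cv2.cvtColor(cv2.imread(f"pics/{k}.png"),cv2.COLOR_BGR2HSV)
    m=((hsv[...,0]<5)|(hsv[...,0]>174))&(hsv[...,1]>170)&(hsv[...,2]>80)
    k2,l,st,c=cv2.connectedComponentsWithStats(m.astype(np.uint8))
    for i in range(1,k2):
        if st[i][4]>60: print(k,"red",st[i],c[i])
E
```

```text
30.7 [ 0.59802887 -0.20328452  0.16348356] [ 0.07165359 -0.10515696  0.3759687 ] 0.09462636058980929
jar exp [277.95939319 173.12052432] [278.41469557 181.53853978] [280.57357088 221.45365292] [287.51735456 212.2683931 ]
scene16 red [287 104   8  10  80] [290.5 108.5]
scene16 red [265 152  37  34 583] [284.61749571 171.36020583]
scene16 red [567 172  11  13 105] [571.99047619 178.2952381 ]
```

View pics/both16.png

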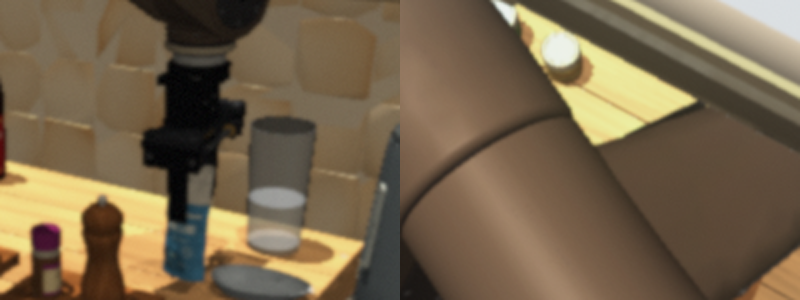

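Fingers straddle the pouch, with nothing touched (force near 0). Closing and lifting.

Request:
{"op": "arm_command", "data": {
  "increments": [
    {"dp": [0,0,0],"turn": [0,0,0],"jaw": -1},
    {"dp": [0,0,0],"turn": [0,0,0],"jaw": -1},
    {"dp": [0,0,0],"turn": [0,0,0],"jaw": -1},
    {"dp": [0,0,0],"turn": [0,0,0],"jaw": -1},
    {"dp": [0,0,0],"turn": [0,0,0],"jaw": -1},
    {"dp": [0,0,0],"turn": [0,0,0],"jaw": -1},
    {"dp": [0,0,0],"turn": [0,0,0],"jaw": -1},
    {"dp": [0,0,0],"turn": [0,0,0],"jaw": -1},
    {"dp": [0,0,0],"turn": [0,0,0],"jaw": -1},
    {"dp": [0,0,0],"turn": [0,0,0],"jaw": -1}
  ]
}}

```text
t: 31.7
tool_pos: [0.5978, -0.2033, 0.1627]
tool_rot: [[0.994, 0.0, -0.105], [0.105, -0.0, 0.994], [0.0, -1.0, -0.0]]
wrist_force: [-0.3, -0.1, 0.8]
width: 0.0203
```

Request:
{"op": "arm_command", "data": {
  "increments": [
    {"dp": [0,0,0],"turn": [0,0,0],"jaw": -1},
    {"dp": [0,0,0],"turn": [0,0,0],"jaw": -1},
    {"dp": [0,0,0.03],"turn": [0,0,0],"jaw": -1},
    {"dp": [0,0,0.08],"turn": [0,0,0],"jaw": -1},
    {"dp": [0,0,0.13],"turn": [0,0,0],"jaw": -1},
    {"dp": [0,0,0.19],"turn": [0,0,0],"jaw": -1},
    {"dp": [0,0,0.25],"turn": [0,0,0],"jaw": -1},
    {"dp": [0,0,0.3],"turn": [0,0,0],"jaw": -1},
    {"dp": [0,0,0.33],"turn": [0,0,0],"jaw": -1},
    {"dp": [0,0,0.34],"turn": [0,0,0],"jaw": -1}
  ]
}}

```text
t: 32.7
tool_pos: [0.598, -0.2033, 0.3003]
tool_rot: [[0.994, 0.002, -0.105], [0.105, -0.001, 0.994], [0.002, -1.0, -0.001]]
wrist_force: [0.4, -0.2, -1.7]
width: 0.0174
```

```bash
python3 look.py 17 300 70 200 130
```

```text
32.8 [ 0.59771569 -0.20320048  0.29876486] [ 0.24170173 -0.1676462  -1.83416654] 0.017403300548131623
```

View pics/both17.png

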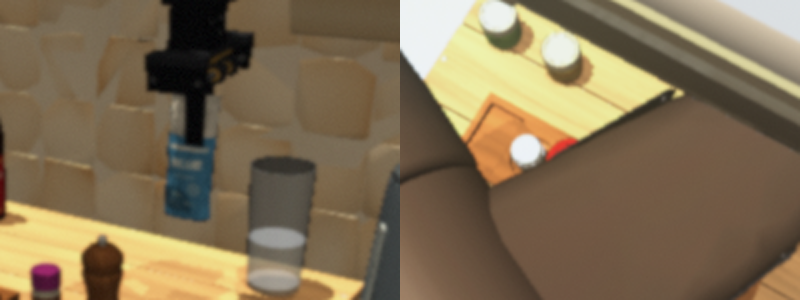

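Pouch held upright (foot at scene ~394,178). Carrying it over while turning to line its thickness up with the tray's long axis.

Request:
{"op": "arm_command", "data": {
  "increments": [
    {"dp": [-0.015,0.02,0.005],"turn": [0,0,0.05],"jaw": -1},
    {"dp": [-0.04,0.06,0.015],"turn": [0,0,0.15],"jaw": -1},
    {"dp": [-0.075,0.115,0.025],"turn": [0,0,0.27],"jaw": -1},
    {"dp": [-0.11,0.17,0.035],"turn": [0,0,0.4],"jaw": -1},
    {"dp": [-0.145,0.23,0.045],"turn": [0,0,0.53],"jaw": -1},
    {"dp": [-0.18,0.28,0.055],"turn": [0,0,0.66],"jaw": -1},
    {"dp": [-0.21,0.33,0.065],"turn": [0,0,0.79],"jaw": -1},
    {"dp": [-0.235,0.365,0.075],"turn": [0,0,0.9],"jaw": -1},
    {"dp": [-0.245,0.383,0.075],"turn": [0,0,0.97],"jaw": -1},
    {"dp": [-0.245,0.383,0.075],"turn": [0,0,1],"jaw": -1}
  ]
}}

```text
t: 33.8
tool_pos: [0.4992, -0.0493, 0.3284]
tool_rot: [[0.821, -0.0, -0.571], [0.571, 0.0, 0.821], [-0.0, -1.0, 0.0]]
wrist_force: [0.1, 0.5, -1.7]
width: 0.0171
```

Request:
{"op": "arm_command", "data": {
  "increments": [
    {"dp": [-0.005,0.03,0],"turn": [0,0,0.05],"jaw": -1},
    {"dp": [-0.02,0.09,0],"turn": [0,0,0.15],"jaw": -1},
    {"dp": [-0.035,0.16,0],"turn": [0,0,0.27],"jaw": -1},
    {"dp": [-0.05,0.24,0],"turn": [0,0,0.4],"jaw": -1},
    {"dp": [-0.07,0.33,0],"turn": [0,0,0.53],"jaw": -1},
    {"dp": [-0.09,0.42,0],"turn": [0,0,0.66],"jaw": -1},
    {"dp": [-0.11,0.5,0],"turn": [0,0,0.79],"jaw": -1},
    {"dp": [-0.12,0.57,0],"turn": [0,0,0.9],"jaw": -1},
    {"dp": [-0.13,0.61,0],"turn": [0,0,0.97],"jaw": -1},
    {"dp": [-0.13,0.62,0],"turn": [0,0,1],"jaw": -1}
  ]
}}

```text
t: 34.8
tool_pos: [0.4474, 0.1994, 0.3282]
tool_rot: [[0.447, -0.001, -0.895], [0.895, 0.0, 0.447], [-0.0, -1.0, 0.001]]
wrist_force: [-1.0, -1.2, -1.4]
width: 0.0172
```

Request:
{"op": "arm_command", "data": {
  "increments": [
    {"dp": [0,0,0],"turn": [0,0,0.1],"jaw": -1},
    {"dp": [0,0,0],"turn": [0,0,0.25],"jaw": -1},
    {"dp": [0,0,0],"turn": [0,0,0.42],"jaw": -1},
    {"dp": [0,0,-0.02],"turn": [0,0,0.6],"jaw": -1},
    {"dp": [0,0,-0.06],"turn": [0,0,0.76],"jaw": -1},
    {"dp": [0,0,-0.1],"turn": [0,0,0.88],"jaw": -1},
    {"dp": [0,0,-0.13],"turn": [0,0,0.94],"jaw": -1},
    {"dp": [0,0,-0.15],"turn": [0,0,0.956],"jaw": -1},
    {"dp": [0,0,-0.15],"turn": [0,0,0.956],"jaw": -1},
    {"dp": [0,0,-0.15],"turn": [0,0,0.956],"jaw": -1}
  ]
}}

```text
t: 35.8
tool_pos: [0.4481, 0.1978, 0.2689]
tool_rot: [[-0.011, 0.0, -1.0], [1.0, 0.0, -0.011], [0.0, -1.0, -0.0]]
wrist_force: [-0.1, 0.3, -0.5]
width: 0.0174
```

```bash
python3 look.py 18 160 80 200 130
```

```text
35.9 [0.44811512 0.19790335 0.26922792] [ 0.08417818  0.55437024 -0.88844984] 0.01715259800612605
```

View pics/both18.png

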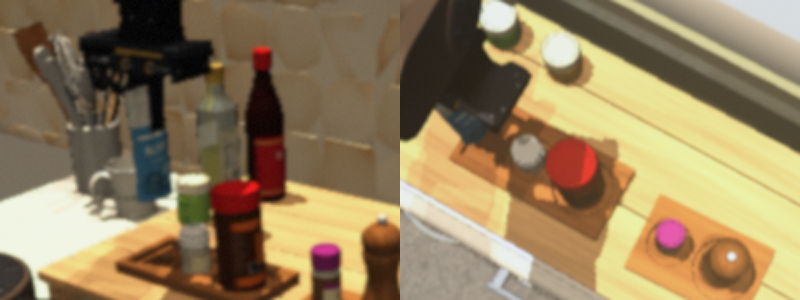

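Run:
```python
from h import *
R=[proj("scene",[.448+a,.198+b,.176]) for a,b in((0,0),(-.031,0),(.031,0),(0,-.016),(0,.016))]; print(R)
print([proj("scene",[.448+a,.198,.3288-.0]) for a in(-.031,.031)])
print([proj("top",[.448+a,.198+b,.176]) for a,b in((0,0),(-.031,0),(.031,0),(0,-.016),(0,.016))])
a=cv2.imread("pics/scene18.png")[110:190,200:280];b=cv2.imread("pics/top18.png")[160:240,200:280]
cv2.imwrite("pics/z18.png",np.hstack([cv2.resize(cv2.convertScaleAbs(q,alpha=1.5),(400,400),interpolation=cv2.INTER_CUBIC) for q in(a,b)]))
```

```text
[array([237.16603958, 176.05973476]), array([229.05072743, 179.47373338]), array([244.99241065, 172.76728962]), array([241.39218984, 177.17071814]), array([232.9979307 , 174.96400948])]
[array([223.58105481, 123.955205  ]), array([240.49553173, 118.99741346])]
[array([239.43756631, 189.18049039]), array([233.0033581 , 199.26023847]), array([245.78973133, 179.22927014]), array([244.68573624, 192.09588147]), array([234.20955401, 186.276297  ])]
```

View pics/z18.png

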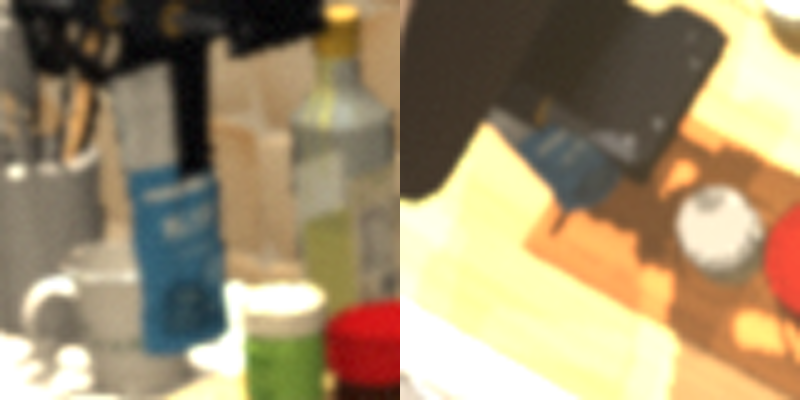

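Request:
{"op": "arm_command", "data": {
  "increments": [
    {"dp": [0,0,-0.03],"turn": [0,0,0],"jaw": -1},
    {"dp": [0,0,-0.07],"turn": [0,0,0],"jaw": -1},
    {"dp": [0,0,-0.11],"turn": [0,0,0],"jaw": -1},
    {"dp": [0,0,-0.15],"turn": [0,0,0],"jaw": -1},
    {"dp": [0,0,-0.18],"turn": [0,0,0],"jaw": -1},
    {"dp": [0,0,-0.2],"turn": [0,0,0],"jaw": -1},
    {"dp": [0,0,-0.2],"turn": [0,0,0],"jaw": -1},
    {"dp": [0,0,-0.2],"turn": [0,0,0],"jaw": -1},
    {"dp": [0,0,-0.2],"turn": [0,0,0],"jaw": -1},
    {"dp": [0,0,-0.2],"turn": [0,0,0],"jaw": -1}
  ]
}}

```text
t: 36.9
tool_pos: [0.448, 0.198, 0.1891]
tool_rot: [[-0.012, 0.001, -1.0], [1.0, 0.0, -0.012], [0.0, -1.0, -0.001]]
wrist_force: [-0.1, 0.2, -0.7]
width: 0.017
```

```bash
python3 look.py 19 160 80 200 130;python3 - <<'E'
from h import *
print([proj("scene",[.448+a,.198+b,.096]) for a,b in((-.031,0),(.031,0),(0,-.016))])
a=cv2.imread("pics/scene19.png")[140:220,195:295];b=cv2.imread("pics/top19.png")[160:240,200:300]
cv2.imwrite("pics/z19.png",np.hstack([cv2.resize(cv2.convertScaleAbs(q,alpha=1.5),(400,320),interpolation=cv2.INTER_CUBIC) for q in(a,b)]))
E
```

```text
37.0 [0.44785647 0.19797612 0.18900507] [-0.03682528  0.01532045 -0.77281496] 0.01742928651394703
[array([231.71139642, 206.480181  ]), array([247.18567708, 198.99251531]), array([243.72617328, 203.93514121])]
```

View pics/z19.png

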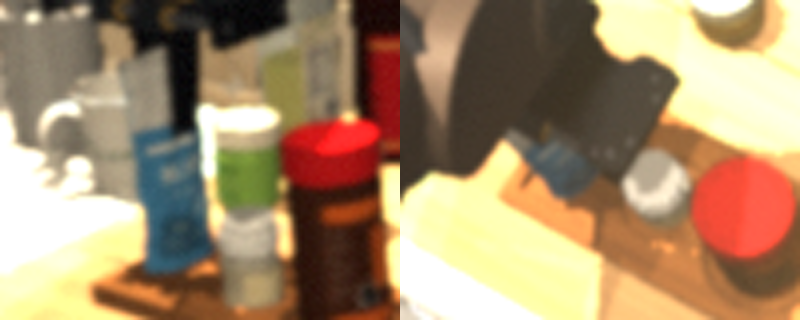

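Foot edges (231.8,205.5)/(247.5,203.8) match the prediction. Lowering into the slot.

Request:
{"op": "arm_command", "data": {
  "increments": [
    {"dp": [0,0,-0.01],"turn": [0,0,0],"jaw": -1},
    {"dp": [0,0,-0.02],"turn": [0,0,0],"jaw": -1},
    {"dp": [0,0,-0.03],"turn": [0,0,0],"jaw": -1},
    {"dp": [0,0,-0.04],"turn": [0,0,0],"jaw": -1},
    {"dp": [0,0,-0.046],"turn": [0,0,0],"jaw": -1},
    {"dp": [0,0,-0.049],"turn": [0,0,0],"jaw": -1},
    {"dp": [0,0,-0.049],"turn": [0,0,0],"jaw": -1},
    {"dp": [0,0,-0.049],"turn": [0,0,0],"jaw": -1},
    {"dp": [0,0,-0.049],"turn": [0,0,0],"jaw": -1},
    {"dp": [0,0,-0.049],"turn": [0,0,0],"jaw": -1}
  ]
}}

```text
t: 38.0
tool_pos: [0.4478, 0.198, 0.1692]
tool_rot: [[-0.012, 0.0, -1.0], [1.0, 0.0, -0.012], [0.0, -1.0, -0.0]]
wrist_force: [0.7, 0.7, -0.9]
width: 0.0171
```

Request:
{"op": "arm_command", "data": {
  "increments": [
    {"dp": [0,0,0],"turn": [0,0,0],"jaw": -0.6},
    {"dp": [0,0,0],"turn": [0,0,0],"jaw": -0.5},
    {"dp": [0,0,0],"turn": [0,0,0],"jaw": -0.4},
    {"dp": [0,0,0],"turn": [0,0,0],"jaw": -0.2},
    {"dp": [0,0,0],"turn": [0,0,0],"jaw": 0},
    {"dp": [0,0,0],"turn": [0,0,0],"jaw": 0.2},
    {"dp": [0,0,0],"turn": [0,0,0],"jaw": 0.4},
    {"dp": [0,0,0],"turn": [0,0,0],"jaw": 0.4},
    {"dp": [0,0,0],"turn": [0,0,0],"jaw": 0.4},
    {"dp": [0,0,0],"turn": [0,0,0],"jaw": 0.4}
  ]
}}

```text
t: 39.0
tool_pos: [0.4478, 0.1979, 0.169]
tool_rot: [[-0.012, -0.0, -1.0], [1.0, 0.0, -0.012], [0.0, -1.0, 0.0]]
wrist_force: [-0.2, -0.5, 0.2]
width: 0.0661
```

Request:
{"op": "arm_command", "data": {
  "increments": [
    {"dp": [0,0,0.01],"turn": [0,0,0],"jaw": 0.4},
    {"dp": [0,0,0.04],"turn": [0,0,0],"jaw": 0.4},
    {"dp": [0,0,0.08],"turn": [0,0,0],"jaw": 0.4},
    {"dp": [0,0,0.13],"turn": [0,0,0],"jaw": 0.4},
    {"dp": [0,0,0.18],"turn": [0,0,0],"jaw": 0.4},
    {"dp": [0,0,0.23],"turn": [0,0,0],"jaw": 0.4},
    {"dp": [0,0,0.28],"turn": [0,0,0],"jaw": 0.4},
    {"dp": [0,0,0.33],"turn": [0,0,0],"jaw": 0.4},
    {"dp": [0,0,0.36],"turn": [0,0,0],"jaw": 0.4},
    {"dp": [0,0,0.37],"turn": [0,0,0],"jaw": 0.4}
  ]
}}

```text
t: 40.0
tool_pos: [0.448, 0.198, 0.3182]
tool_rot: [[-0.012, 0.002, -1.0], [1.0, 0.001, -0.012], [0.001, -1.0, -0.002]]
wrist_force: [0.4, -0.1, -0.1]
width: 0.0666
```

Request:
{"op": "arm_command", "data": {
  "increments": [
    {"dp": [-0.04,0.05,0],"turn": [0,0,0],"jaw": 0.4},
    {"dp": [-0.08,0.13,0],"turn": [0,0,0],"jaw": 0.4},
    {"dp": [-0.13,0.22,0],"turn": [0,0,0],"jaw": 0.4},
    {"dp": [-0.18,0.31,0],"turn": [0,0,0],"jaw": 0.4},
    {"dp": [-0.23,0.4,0],"turn": [0,0,0],"jaw": 0.4},
    {"dp": [-0.28,0.49,0],"turn": [0,0,0],"jaw": 0.4},
    {"dp": [-0.33,0.58,0],"turn": [0,0,0],"jaw": 0.4},
    {"dp": [-0.38,0.67,0],"turn": [0,0,0],"jaw": 0.4},
    {"dp": [-0.43,0.76,0],"turn": [0,0,0],"jaw": 0.4},
    {"dp": [-0.45,0.8,0],"turn": [0,0,0],"jaw": 0.4}
  ]
}}

```text
t: 41.0
tool_pos: [0.2659, 0.52, 0.3159]
tool_rot: [[-0.014, -0.001, -1.0], [1.0, -0.001, -0.014], [-0.001, -1.0, 0.001]]
wrist_force: [1.0, -0.3, 0.1]
width: 0.0666
```

```bash
python3 look.py 20 190 110 200 130
python3 - <<'E'
from h import *
np.set_printoptions(precision=1,suppress=True)
ob={"short":(.4485,.1315,.14),"jar":(.45,.0505,.213),"tall":(.441,-.091,.166),"mill":(.444,-.1715,.226),"pouch":(.448,.198,.228),"green":(.592,.265,.141),"yell":(.593,.1645,.141)}
for k,X in ob.items(): print(k,proj("scene",X),proj("scene",[X[0],X[1],.076]),proj("top",X))
a=cv2.imread("pics/scene20.png")[140:260,200:400];b=cv2.imread("pics/top20.png")[130:290,200:400]
cv2.imwrite("pics/z20a.png",cv2.resize(a,(800,480),interpolation=cv2.INTER_CUBIC))
cv2.imwrite("pics/z20b.png",cv2.resize(b,(740,592),interpolation=cv2.INTER_CUBIC))
E
```

```text
41.1 [0.26673467 0.51908483 0.31585938] [-0.39472394 -0.71997183 -0.63370957] 0.066479729037558
short [256.2 193.2] [257.8 214.6] [263.4 204.7]
jar [278.3 173.2] [280.9 221.5] [287.9 212.5]
tall [322.2 203.6] [322.7 236.8] [335.9 246.6]
mill [351.8 186.8] [351.1 245.1] [367.7 258.6]
pouch [235.5 158.1] [240.2 209.1] [235.2 183.1]
green [255.4 168.7] [256.9 188.2] [249.2 138. ]
yell [280.8 174.7] [281.8 194.9] [280.5 154.4]
```

View pics/z20a.png

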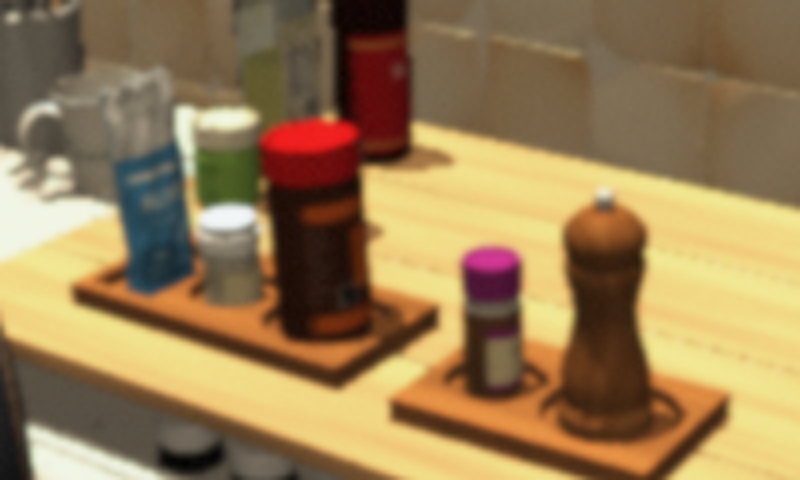

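View pics/z20b.png

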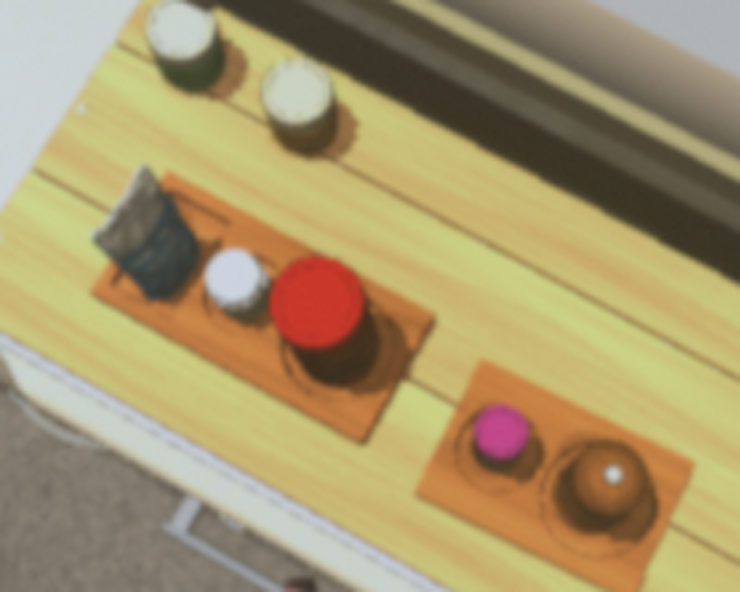

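Run:
```python
from h import *
np.set_printoptions(precision=4,suppress=True)
print("seal",tri((234.2,161.0),(232.7,184.9)), onz("top",232.7,184.9,.228))
print("init exp seal",proj("scene",[.598,-.203,.222]),"obs 397,171")
print("knob",tri((350.8,188.7),(365.7,258.4)),"jar lid",tri((278,174.5),(286.2,211.9)))
a=cv2.imread("pics/scene20.png")[150:220,210:280];b=cv2.imread("pics/top20.png")[165:235,215:285]
cv2.imwrite("pics/z21.png",np.hstack([cv2.resize(q,(400,400),interpolation=cv2.INTER_CUBIC) for q in(a,b)]))
```

```text
seal (array([0.4435, 0.2022, 0.2203]), np.float64(0.0038761502947522526)) [0.441  0.2009 0.228 ]
init exp seal [395.2408 171.3452] obs 397,171
knob (array([ 0.4434, -0.1682,  0.2208]), np.float64(0.0017740678199032426)) jar lid (array([0.451 , 0.0545, 0.2083]), np.float64(0.003085210608732354))
```

View pics/z21.png

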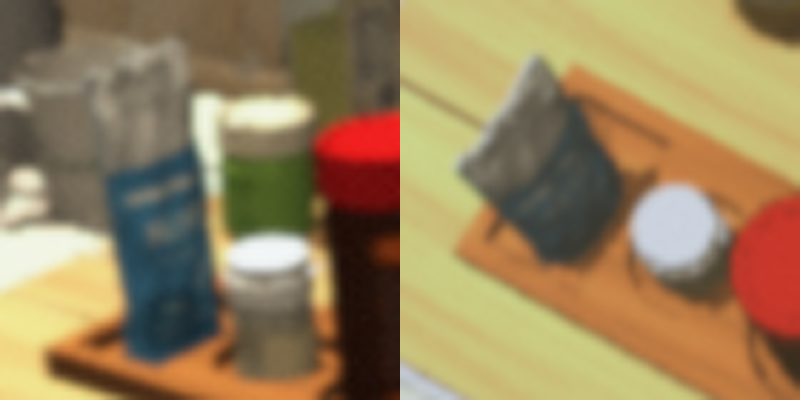

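Run:
```python
from h import *
np.set_printoptions(precision=4,suppress=True)
for u,v in((122,345),(150,360),(218,330)): print("pouch foot",onz("scene",210+u/5.714,150+v/5.714,.076))
for u,v in((545,262),(620,190)): print("foot top view",onz("top",215+(u-400)/5.714,165+v/5.714,.076))
for u,v in((230,365),(272,378),(316,362)): print("short foot",onz("scene",210+u/5.714,150+v/5.714,.076))
```

```text
pouch foot [0.4281 0.213  0.076 ]
pouch foot [0.4231 0.189  0.076 ]
pouch foot [0.4674 0.1854 0.076 ]
foot top view [0.4112 0.1951 0.076 ]
foot top view [0.4606 0.1822 0.076 ]
short foot [0.4404 0.1522 0.076 ]
short foot [0.4407 0.1252 0.076 ]
short foot [0.4659 0.1194 0.076 ]
```

```bash
python3 -c "
from cell import r,readout
print(r.job_done()); print(readout.observe()['t'])"
```

```text
the job is handed in; nothing more can be done
None
the job is handed in; nothing more can be done
```

All five things stand released in their own recesses, and I handed the job in at about 41 s of the 131 s allowed. The hand-in gave no verdict.

- **Order:** short spice jar, tall spice jar, pepper mill, lidded jar, then the pouch, which I turned about 85° to fit the slot. The arm is parked clear of everything.
- **Position checks:** in the last pictures every item I compared lay within about 3 px of its predicted pixel. I estimate that puts the lidded jar about 4 mm off its recess centre, the mill about 3 mm and the pouch foot about 5 mm, against 15 mm allowed.
- **Upright:** nothing looks tilted. The pouch top is about 6 mm off the vertical line through its slot, a lean of about 0.04 rad against 0.12 allowed.
- **Squat pots:** the arm never came near them, and both look unmoved and upright.
- **Disagreements:**
  - Heights measured from both views read 4–8 mm lower than they should. Items still standing untouched read low by a similar amount, so I took this as a camera error. Full seating rests on the height at which I released each item, not on a direct measurement.
  - My first estimate for the lidded jar was about 8 mm off; I corrected it before grasping.
  - While the gripper closed on the lidded jar, the wrist read a brief 5–6 N upward push. The jar then lifted and released normally.

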